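# Ultrasonic rinse of the dop sticks

### The job

Turn the bar-shaped dial on the control box clockwise to its on mark, about 70 degrees, without touching the round dials beside it. Then rinse the dop sticks one at a time from left to right as they lie (finest grit first, so that no coarse grit is carried over): dip the stone end well into the open well of the square white bath, hold it there for a second, and lay the stick flat on the floor of the green tray. When every stick lies in the tray, turn the bar dial back to off; leave the whetstone and the black canister alone.

Things in the scene. Friction and masses are not known exactly. Their poses are not given: they have to be found in the camera images.
- dial_bar (a joint): Turn of the bar-shaped dial, rad: 0 = off (its white line points along +x of point dial_bar_grip, to the long tick on its far side), grows clockwise seen from above; the on mark, the other long tick, is at 1.22 (70 degrees clockwise). Stays where it is left, friction about 0.03 N m, end stops at 0 and 2.4.
- dial_bar_grip (a point): On the axis of the bar-shaped dial, half-way up its black grip bar (38 x 11 mm, 24 mm tall: 12 mm below to 12 mm above this point), on a round skirt 38 mm across. z up. This frame does not turn with the dial: at joint 0 the bar lies along x, at q along x turned clockwise by q. The four dials stand in one row along this frame's y, 52 mm apart, in any order.
- panel_top (a point): Centre of the top of the control box that carries the dials, 40 mm above the bench: grey, 88 mm (x) by 212 mm (y), fixed. The grip points of the dials lie 22 mm above this height.
- dial_r1_grip (a point): Point on the axis of one of the three plain round black dials (29 mm across, skirt 34 mm, top 12 mm above this point, as high as the bar dial's); turns easily, must not be touched.
- dial_r1_mark (a point): Outer end of the white line on top of that round dial, 14.5 mm from its axis; it moves if the dial is turned.
- dial_r2_grip (a point): Point on the axis of one of the three plain round black dials (29 mm across, skirt 34 mm, top 12 mm above this point, as high as the bar dial's); turns easily, must not be touched.
- dial_r2_mark (a point): Outer end of the white line on top of that round dial, 14.5 mm from its axis; it moves if the dial is turned.
- dial_r3_grip (a point): Point on the axis of one of the three plain round black dials (29 mm across, skirt 34 mm, top 12 mm above this point, as high as the bar dial's); turns easily, must not be touched.
- dial_r3_mark (a point): Outer end of the white line on top of that round dial, 14.5 mm from its axis; it moves if the dial is turned.
- bath_rim (a point): Centre of the open top of the ultrasonic bath, a white square box 130 x 130 mm, 60 mm tall with a steel rim, fixed to the bench; x and y along its sides. Its open well is 106 x 106 mm at the rim, its floor 50 mm below this point.
- tray_floor (a point): Centre of the inner floor (2 mm above the bench) of the green drying tray, a large open tray fixed to the bench, outside 356 mm along x and 250 mm along y, walls 62 mm high; the floor inside is 328 mm along x and 222 mm along y.
- stick_a_mid (a point): Wooden dop stick a (the first of a row that lies a, b, c, d from left to right; some may be absent): centre of its handle, where to grasp it, half-way up. The stick is 122 mm long, 10 mm wide, 11 mm high, 22 g; y runs along it to the butt end (47 mm from here), the stone is on the -y end. x across, z up as it lies at the start.
- stick_a_tip (a point): The stone end of dop stick a, 72 mm from the handle's centre toward -y, 3 mm short of the very end; lies 5.5 mm above the bench at the start. The last 28 mm of the stick at this end touch nothing.
- stick_b_mid (a point): Wooden dop stick b (one of a row that lies a, b, c, d from left to right; some may be absent): centre of its handle, where to grasp it, half-way up. The stick is 122 mm long, 10 mm wide, 11 mm high, 22 g; y runs along it to the butt end (47 mm from here), the stone is on the -y end. x across, z up as it lies at the start.
- stick_b_tip (a point): The stone end of dop stick b, 72 mm from the handle's centre toward -y, 3 mm short of the very end; lies 5.5 mm above the bench at the start. The last 28 mm of the stick at this end touch nothing.
- stick_c_mid (a point): Wooden dop stick c (one of a row that lies a, b, c, d from left to right; some may be absent): centre of its handle, where to grasp it, half-way up. The stick is 122 mm long, 10 mm wide, 11 mm high, 22 g; y runs along it to the butt end (47 mm from here), the stone is on the -y end. x across, z up as it lies at the start.
- stick_c_tip (a point): The stone end of dop stick c, 72 mm from the handle's centre toward -y, 3 mm short of the very end; lies 5.5 mm above the bench at the start. The last 28 mm of the stick at this end touch nothing.
- stick_d_mid (a point): Wooden dop stick d (one of a row that lies a, b, c, d from left to right; some may be absent): centre of its handle, where to grasp it, half-way up. The stick is 122 mm long, 10 mm wide, 11 mm high, 22 g; y runs along it to the butt end (47 mm from here), the stone is on the -y end. x across, z up as it lies at the start.
- stick_d_tip (a point): The stone end of dop stick d, 72 mm from the handle's centre toward -y, 3 mm short of the very end; lies 5.5 mm above the bench at the start. The last 28 mm of the stick at this end touch nothing.
- whetstone: Two-layer whetstone, 34 x 90 x 21 mm, lying loose behind the sticks; origin at the centre of its underside. To be left alone.
- film_can: Black round canister, 34 mm across and 51 mm tall, standing loose behind the bath; origin at the centre of its underside. To be left alone.

How it is judged:
On the way, in this order (a step that is already met when the one before it is completed fails the run):
1. the bar dial is turned on (1.02 to 1.42 rad) (value of joint dial_bar between 1.02 and 1.42 rad), for 0.3 s.
2. stick a is held by the fingers with its stone end inside the bath's well, at least 12 mm below the rim, for half a second (x of stick_a_tip in the frame of bath_rim between -0.053 and 0.053 m and y of stick_a_tip in the frame of bath_rim between -0.053 and 0.053 m and z of stick_a_tip in the frame of bath_rim below -0.012 m and contact force between the fingers and stick_a above 0.3 N), for 0.5 s.
3. stick b is held by the fingers with its stone end inside the bath's well, at least 12 mm below the rim, for half a second (x of stick_b_tip in the frame of bath_rim between -0.053 and 0.053 m and y of stick_b_tip in the frame of bath_rim between -0.053 and 0.053 m and z of stick_b_tip in the frame of bath_rim below -0.012 m and contact force between the fingers and stick_b above 0.3 N), for 0.5 s.
4. stick c is held by the fingers with its stone end inside the bath's well, at least 12 mm below the rim, for half a second (x of stick_c_tip in the frame of bath_rim between -0.053 and 0.053 m and y of stick_c_tip in the frame of bath_rim between -0.053 and 0.053 m and z of stick_c_tip in the frame of bath_rim below -0.012 m and contact force between the fingers and stick_c above 0.3 N), for 0.5 s.
5. stick d is held by the fingers with its stone end inside the bath's well, at least 12 mm below the rim, for half a second (x of stick_d_tip in the frame of bath_rim between -0.053 and 0.053 m and y of stick_d_tip in the frame of bath_rim between -0.053 and 0.053 m and z of stick_d_tip in the frame of bath_rim below -0.012 m and contact force between the fingers and stick_d above 0.3 N), for 0.5 s.
6. after the last dip every stick lies in the tray and the bar dial is turned off (below 0.15 rad) (value of joint dial_bar below 0.15 rad and x of stick_a_mid in the frame of tray_floor between -0.165 and 0.165 m and y of stick_a_mid in the frame of tray_floor between -0.112 and 0.112 m and x of stick_a_tip in the frame of tray_floor between -0.168 and 0.168 m and y of stick_a_tip in the frame of tray_floor between -0.115 and 0.115 m and z of each of stick_a_mid, stick_a_tip, stick_b_mid, stick_b_tip, stick_c_mid, stick_c_tip, stick_d_mid, stick_d_tip in the frame of tray_floor below 0.022 m and linear speed of each of stick_a, stick_b, stick_c, stick_d below 0.03 m/s and x of stick_b_mid in the frame of tray_floor between -0.165 and 0.165 m and y of stick_b_mid in the frame of tray_floor between -0.112 and 0.112 m and x of stick_b_tip in the frame of tray_floor between -0.168 and 0.168 m and y of stick_b_tip in the frame of tray_floor between -0.115 and 0.115 m and x of stick_c_mid in the frame of tray_floor between -0.165 and 0.165 m and y of stick_c_mid in the frame of tray_floor between -0.112 and 0.112 m and x of stick_c_tip in the frame of tray_floor between -0.168 and 0.168 m and y of stick_c_tip in the frame of tray_floor between -0.115 and 0.115 m and x of stick_d_mid in the frame of tray_floor between -0.165 and 0.165 m and y of stick_d_mid in the frame of tray_floor between -0.112 and 0.112 m and x of stick_d_tip in the frame of tray_floor between -0.168 and 0.168 m and y of stick_d_tip in the frame of tray_floor between -0.115 and 0.115 m), for 0.2 s.
At the end, for the whole second after the job is handed in: Every stick present lies flat on the tray's floor (handle centre and stone end inside the walls and less than 22 mm above the floor), at rest, and the bar dial is off (below 0.15 rad) (all of step 6); the robot touches nothing.
It fails at once if a round dial is turned (its line's end moves more than 4 mm) (distance of any of dial_r1_mark, dial_r2_mark, dial_r3_mark from where it was at the start of the episode above 0.004 m).
It fails at once if the robot touches a round dial with more than 1.5 N (contact force between any of the fingers, the arm and dial_r1 above 1.5 N or contact force between any of the fingers, the arm and dial_r2 above 1.5 N or contact force between any of the fingers, the arm and dial_r3 above 1.5 N).
It fails at once if a stone end is in the bath's well while the bar dial is not on (below 0.9 rad) (value of joint dial_bar below 0.9 rad and ((x of stick_a_tip in the frame of bath_rim between -0.053 and 0.053 m and y of stick_a_tip in the frame of bath_rim between -0.053 and 0.053 m and z of stick_a_tip in the frame of bath_rim below -0.012 m) or (x of stick_b_tip in the frame of bath_rim between -0.053 and 0.053 m and y of stick_b_tip in the frame of bath_rim between -0.053 and 0.053 m and z of stick_b_tip in the frame of bath_rim below -0.012 m) or (x of stick_c_tip in the frame of bath_rim between -0.053 and 0.053 m and y of stick_c_tip in the frame of bath_rim between -0.053 and 0.053 m and z of stick_c_tip in the frame of bath_rim below -0.012 m) or (x of stick_d_tip in the frame of bath_rim between -0.053 and 0.053 m and y of stick_d_tip in the frame of bath_rim between -0.053 and 0.053 m and z of stick_d_tip in the frame of bath_rim below -0.012 m))).
It fails at once if the whetstone or the canister is moved more than 30 mm (distance of any of whetstone, film_can from where it was at the start of the episode above 0.03 m).
Of stick_a, stick_b, stick_c, stick_d only 3 to 4 are there at a start; the rules pass over those that are not, and their reading is None.
At some moment in a run one of stick_b may be knocked a few centimetres aside while the robot is not near it.
Once in a run the grip may slacken for a moment while it holds something.
It also fails if it takes over 210 s, if anything falls off the work surface, if the arm or the gripper's body presses on something with over 40 N, if the wrist force passes 120 N, or if a joint passes its speed limit or range.

### The arm

A 7-joint arm with a two-finger parallel gripper is mounted at the origin on a cart in front of the work surface, level with it; the furniture and walls round the work are solid. World frame = base frame: x ahead of the robot, y to its left, z up, the work surface at z = 0. Lengths are in m, angles in rad, forces in N, time in s.
With the tool pointing down it reaches from about 0.35 to 0.9 m from the base axis. Payload 19.9 kg.
Tool frame: the origin (TCP) lies on the mounting face of the last link; the fingertips stand 173 mm ahead of it and the grasp point (between the pads) lies 155 mm ahead of it; z points along the fingers, y is the direction in which the jaws open and shut (so a half turn about z gives the same grasp; the last joint's range is limited). The gripper opens to 85 mm and grips with 20 to 120 N. Pads are 22 mm wide; open, the fingers measure 114 mm over their backs; the gripper's body (76 mm by 85 mm) begins 54 mm behind the grasp point. The pads swing forward as they close: fully open they stand 13 mm farther back than shut.
Start: joints at [-1.337, 0.417, -0.01, 1.614, 0.005, 1.111, -0.053], TCP at [0.17, 0.601, 0.405] pointing down, gripper open.
Joint ranges: [-2.81, 2.81], [-0.39, 2.02], [-1.27, 1.25], [0.06, 2.57], [-1.19, 4.33], [0.19, 2], [-2.82, 2.82]. Speed limits (rad/s): [1.89, 1.89, 2.39, 2.39, 3.01, 3.01, 3.01].

### API

Orientations are given as a unit quaternion [w, x, y, z].
In Python, from workcell import * gives the robot as it stands.
- The arm moves only by the tool move_arm, never from a script. Its arguments are lists of equal length, an entry for each row: "fingers": the gripper's target within -1 to 1 (shut at 1, half-way at 0, fully open at -1); "travel": the shift along the tool's x, y, z in cm, a list of three; "rot": the turn, a rotation vector about the tool's x, y, z in rad, a list of three. A call has 1 to 20 rows; each row is the pose to reach, as a shift and turn from the pose commanded when the call began, along the tool's axes at that moment; what a row does not reach only later rows make up. A row lasts 1/8 s, in which the tool goes at most 62.5 mm and 10.7 degrees, less where a joint would pass 70% of its speed; a pose out of reach is approached as far as the arm can. A call with a gripper value outside its range is refused whole. The fingers move at their own pace and stop on an object; the grip force is fixed at half the most. Time passes only in rows, so rows that repeat a pose let the fingers close. It gives the time, the measured TCP pose, the force and the opening at its end, in the units of the state.
- get_obs(): the state, without advancing time (a new reading comes with each control period).
- grab_frame(name): name is "scene" or "top" or "wrist"; returns a dict with "color" (400x640x3 uint8, red, green, blue), "fovy" (degrees; the focal length in pixels is half the picture's height over the tangent of half this angle, whatever the lens; pixels are square), "cx", "cy" (the principal point, pixels), "rvec" (rotation vector, rad) and "tvec" (3), from world to camera coordinates, as OpenCV has them. Camera axes: x right, y down, z forward; pixel columns grow to the right and rows downward; lengths in m; the calibration is good to about 2 mm. The wrist camera is an equidistant fisheye: a pixel r from the principal point sees the ray r / f radians off the axis. A picture is of the moment at which its call begins. There is no depth.
- sign_off(): hands the job in, once; it reports no verdict.
Trained networks look in a picture, given as the dict that the camera call returned (one of the last four; its "shot" number tells which), for a name from the list of things; names that differ only in an ending like _2 or _b are one class to them, and where a whole thing is asked for, a point or a joint stands for the part that bears it (a point fixed in the world has none). Each returns a list of dicts, best first, with "confidence" (0 to 1); they miss things now and then, are a little off and sometimes report something else, mostly with a low value. They report only what shows in the picture. A call takes as long as a camera call.
- regions_of(picture, thing): "mask" (400x640 bool, what is visible of it) and "box" ([left, top, right, bottom] in pixels, round what is visible of it).
The state is a dict: "time_s": time; "joint_positions": joint angles; "qd": joint speeds; "joint_torque": joint torques, N m; "tcp_pos": TCP position; "orientation": TCP orientation; "contact_force": force on the tool from outside, world axes, zero at the start; "ft_torque": the same for the moment, N m; "opening": opening from 0.0 (shut) to 1.0 (fully open).
Only numpy, scipy, OpenCV 4.12 (cv2) and the standard library are available. Lean on these libraries where they do the work, as an engineer would, in place of code of your own. Each camera call takes 0.05 s, during which the arm holds its last target.

## Working session

There is one attempt and no reset: what is moved stays moved. The work goes in short steps, Python scripts to look and compute and a tool call to move; the robot and the scene stay as the last step left them, time stands still between calls to the robot, and variables do not carry over. Pictures are saved under pics/ and viewed, and the job is handed in when it is done.

Besides the shell and the picture viewer there is one more tool, called after ">>>" as name(argument=value, ...) on one line, values as JSON. move_arm: Moves the arm, as the interface text tells. Its arguments: {"type":"object","properties":{"fingers":{"type":"array","items":{"type":"number"}},"travel":{"type":"array","items":{"type":"array","items":{"type":"number"}}},"rot":{"type":"array","items":{"type":"array","items":{"type":"number"}}}},"required":["fingers","travel","rot"]}

```bash
ls; mkdir -p pics; cat > h.py <<'E'
from workcell import *
import numpy as np, cv2
def cam(f):
    R,_=cv2.Rodrigues(np.array(f["rvec"],float)); t=np.array(f["tvec"],float).ravel()
    fl=f["color"].shape[0]/2/np.tan(np.radians(f["fovy"])/2)
    return R,t,fl
def ray(f,u,v,fish=False):
    R,t,fl=cam(f); x=(u-f["cx"]);y=(v-f["cy"])
    if fish:
        r=np.hypot(x,y); th=r/fl
        d=np.array([np.sin(th)*x/max(r,1e-9),np.sin(th)*y/max(r,1e-9),np.cos(th)])
    else: d=np.array([x/fl,y/fl,1.])
    return -R.T@t, R.T@d
def atz(f,u,v,z,fish=False):
    o,d=ray(f,u,v,fish); s=(z-o[2])/d[2]; return o+s*d
def proj(f,p,fish=False):
    R,t,fl=cam(f); c=R@np.array(p,float)+t
    if fish:
        r=np.hypot(c[0],c[1]); th=np.arctan2(r,c[2]); k=fl*th/max(r,1e-9)
        return np.array([f["cx"]+k*c[0],f["cy"]+k*c[1]])
    return np.array([f["cx"]+fl*c[0]/c[2],f["cy"]+fl*c[1]/c[2]])
def save(f,n,crop=None,k=1):
    im=f["color"][:,:,::-1]
    if crop: im=im[crop[1]:crop[3],crop[0]:crop[2]]
    if k!=1: im=cv2.resize(im,None,fx=k,fy=k,interpolation=cv2.INTER_CUBIC)
    cv2.imwrite("pics/"+n,im)
E
python3 - <<'E'
from h import *
o=get_obs()
for k,v in o.items(): print(k,np.round(v,3))
for n in ["scene","top","wrist"]:
    f=grab_frame(n); save(f,n+"0.png"); R,t,fl=cam(f); print(n,-R.T@t,R[2],fl,f["fovy"],f["cx"],f["cy"])
E
```

```text
pics
time_s 0.0
joint_positions [-1.336  0.418 -0.01   1.614  0.005  1.111 -0.053]
qd [-0.     0.001 -0.    -0.001 -0.001 -0.    -0.   ]
joint_torque [ 0.0000e+00 -8.6444e+01  6.7900e-01 -4.3489e+01  1.9000e-02  8.0000e-03
  0.0000e+00]
tcp_pos [0.17  0.601 0.404]
orientation [-0.     0.137  0.991 -0.001]
contact_force [ 0.427  0.623 -0.098]
ft_torque [ 0.038  0.037 -0.017]
opening 0.997
scene [-0.12859853 -0.60707442  0.93722046] [ 0.51335617  0.50997517 -0.69021067] 424.3022806605874 50.47482323761435 310.5447358036219 198.45470165770226
top [0.32682492 0.0401876  1.29901774] [ 0.14588813  0.01881287 -0.9891222 ] 389.0298480117859 54.415334853401454 316.7675869821694 198.98188367403657
wrist [0.09841173 0.62159336 0.37478252] [ 0.28169697 -0.08089259 -0.95608745] 309.70691628693146 65.70646984690485 321.3605781610671 202.76596011438787
```

View pics/scene0.png

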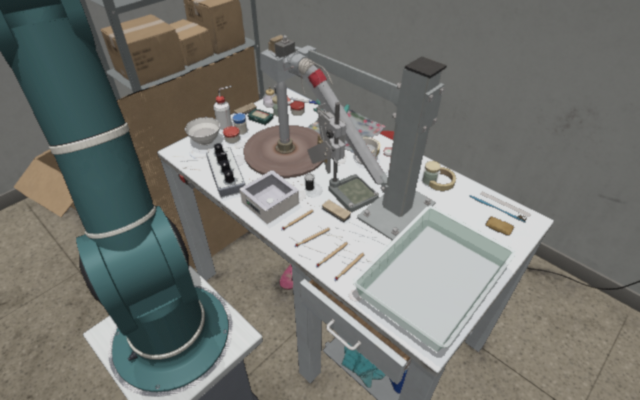

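View pics/top0.png

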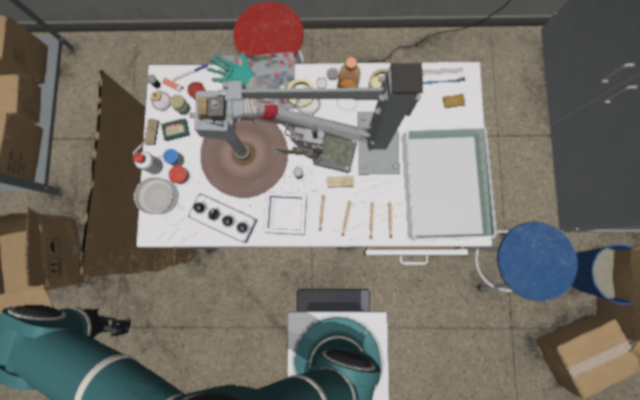

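View pics/wrist0.png

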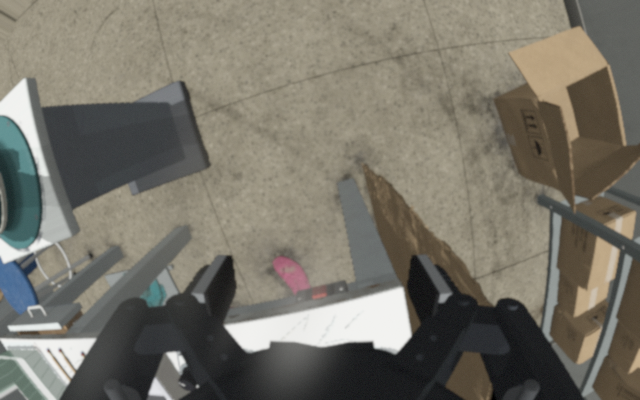

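```bash
python3 - <<'E'
from h import *
f=grab_frame("top"); save(f,"topz.png",(130,170,330,250),4); save(f,"topz2.png",(290,160,500,250),3.8)
for n in ["dial_bar","dial_r1_grip","panel_top","bath_rim","tray_floor","stick_a_mid","stick_a_tip","whetstone","film_can"]:
    try:
        for r in regions_of(f,n)[:6]:
            ys,xs=np.nonzero(r["mask"]); print(n,round(r["confidence"],2),np.round(r["box"],1),len(xs),xs.mean().round(1),ys.mean().round(1))
    except Exception as e: print(n,e)
s=grab_frame("scene"); save(s,"scz.png",(190,130,390,290),4)
E
```

```text
dial_bar 0.45 [193.9 203.  203.1 213.9] 109 198.2 206.7
dial_r1_grip 0.69 [191.7 202.6 208.9 215.2] 157 198.8 206.8
panel_top 0.91 [190.6 193.2 256.4 244.2] 1234 222.1 217.8
bath_rim 0.95 [265.1 190.6 305.2 234.2] 1708 284.7 212.4
tray_floor 0.84 [407.8 126.1 499.2 239.7] 9341 450.1 182.6
tray_floor 0.27 [240.8 223.6 249.4 232.5] 78 241.5 226.8
stick_a_mid 0.62 [411.1 127.2 495.  241.4] 9388 450.1 182.7
stick_a_mid 0.41 [318.9 193.2 324.5 221.2] 81 321.3 208.4
stick_a_mid 0.27 [346.4 204.  352.6 216.4] 42 347.0 210.4
whetstone 0.84 [327.3 175.1 356.  188.9] 292 339.9 180.9
film_can 0.35 [370.8 204.6 373.6 240.5] 67 370.8 222.4
film_can 0.18 [210.5 208.6 219.7 217.3] 119 213.6 213.1
```

View pics/topz.png

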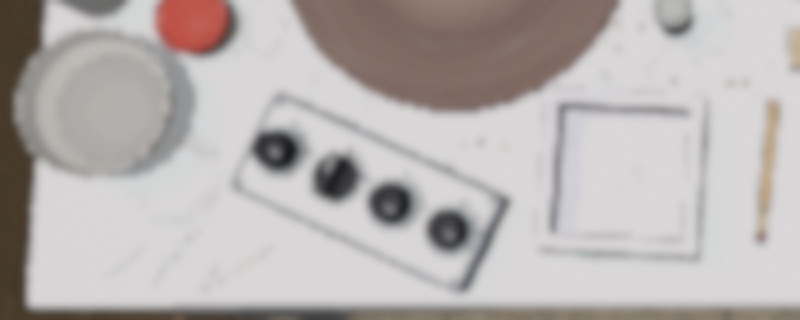

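View pics/topz2.png

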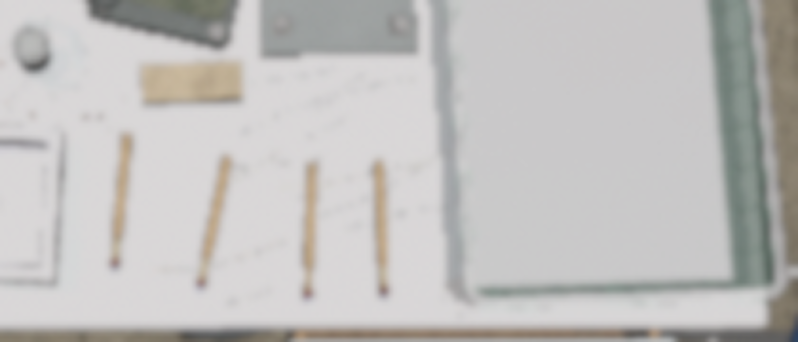

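View pics/scz.png

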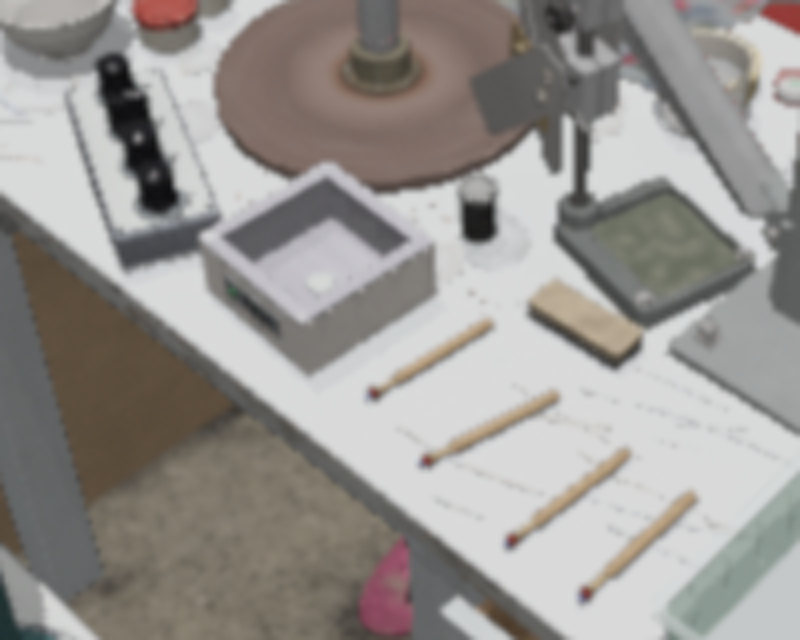

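```bash
python3 - <<'E'
from h import *
f=grab_frame("top")
for n,u,v in [("d1",130+275/4,170+149/4),("bar",130+335/4,170+176/4),("d3",130+391/4,170+202/4),("d4",130+449/4,170+229/4)]:
    print(n,np.round(atz(f,u-.5,v-.5,0.072),3))
for n,u,v in [("tl",279,95),("bl",235,187),("tr",506,200),("br",464,290)]: print("panel",n,np.round(atz(f,130+u/4,170+v/4,0.04),3))
for n,u,v in [("tl",553,98),("bl",543,250),("tr",704,100),("br",699,258)]: print("bath",n,np.round(atz(f,130+u/4,170+v/4,0.06),3))
for n,s,b in [("a",(115,263),(127,135)),("b",(201,284),(227,156)),("c",(308,293),(312,162)),("d",(384,291),(378,161))]:
    S=atz(f,290+s[0]/3.8,160+s[1]/3.8,.0055);B=atz(f,290+b[0]/3.8,160+b[1]/3.8,.0055); print(n,np.round(S,3),np.round(B,3),np.linalg.norm(S-B).round(3))
for n,u,v in [("tl",407,129),("bl",407,239),("tr",487,127),("br",496,237)]: print("tray",n,np.round(atz(f,u,v,0.064),3))
E
```

```text
d1 [0.484 0.443 0.072]
bar [0.462 0.394 0.072]
d3 [0.441 0.348 0.072]
d4 [0.42  0.301 0.072]
panel tl [0.531 0.45  0.04 ]
panel bl [0.455 0.483 0.04 ]
panel tr [0.444 0.26  0.04 ]
panel br [0.371 0.293 0.04 ]
bath tl [0.525 0.221 0.06 ]
bath bl [0.402 0.226 0.06 ]
bath tr [0.523 0.098 0.06 ]
bath br [0.396 0.102 0.06 ]
a [0.416 0.053 0.006] [0.529 0.042 0.006] 0.114
b [ 0.398 -0.022  0.006] [ 0.51  -0.046  0.006] 0.115
c [ 0.39  -0.115  0.006] [ 0.505 -0.12   0.006] 0.115
d [ 0.391 -0.18   0.006] [ 0.505 -0.178  0.006] 0.114
tray tl [ 0.74  -0.233  0.064]
tray bl [ 0.381 -0.22   0.064]
tray tr [ 0.745 -0.493  0.064]
tray br [ 0.387 -0.499  0.064]
```

```bash
cat >> h.py <<'E'
from scipy.spatial.transform import Rotation as Ro
def cur():
    o=get_obs(); q=o["orientation"]; return np.array(o["tcp_pos"]),Ro.from_quat([q[1],q[2],q[3],q[0]])
def Rdown(yang,tilt=0):
    """jaw axis (tool y) at angle yang (deg) from world +x, tool z down; tilt deg: stone side(+x tool) down"""
    a=np.radians(yang); y=np.array([np.cos(a),np.sin(a),0]); z=np.array([0,0,-1.]); x=np.cross(y,z)
    return Ro.from_matrix(np.stack([x,y,z],1))*Ro.from_rotvec([0,-np.radians(tilt),0])
def plan(p,R):
    p0,R0=cur(); print("travel cm",np.round(R0.inv().apply(np.array(p)-p0)*100,2),"rot",np.round((R0.inv()*R).as_rotvec(),4),"from",np.round(p0,4))
E
python3 - <<'E'
from h import *
plan([.46,.395,.38],Rdown(np.degrees(np.arctan2(.911,.411))))
p0,R0=cur(); print(R0.as_matrix().round(3))
E
```

```text
travel cm [-33.51 -11.96   2.47] rot [-1.00e-04  0.00e+00  1.48e-01] from [0.1702 0.6014 0.4047]
[[-0.962  0.272 -0.   ]
 [ 0.272  0.962 -0.   ]
 [-0.    -0.    -1.   ]]
```

>>> move_arm(fingers=[0.3, 0.3, 0.3, 0.3, 0.3, 0.3, 0.3, 0.3, 0.3, 0.3], travel=[[-5, -2, 0.4], [-10, -3.6, 0.8], [-15, -5.4, 1.2], [-20, -7.2, 1.6], [-25, -9, 2], [-29, -10.4, 2.4], [-32, -11.5, 2.5], [-33.5, -12, 2.5], [-33.5, -12, 2.5], [-33.5, -12, 2.5]], rot=[[0, 0, 0.02], [0, 0, 0.04], [0, 0, 0.06], [0, 0, 0.08], [0, 0, 0.1], [0, 0, 0.12], [0, 0, 0.14], [0, 0, 0.148], [0, 0, 0.148], [0, 0, 0.148]])

```text
time_s: 2.0
tcp_pos: [0.4587, 0.3958, 0.3797]
orientation: [-0.0, 0.209, 0.978, 0.0]
contact_force: [0.1, 0.4, 0.1]
opening: 0.349
```

```bash
python3 - <<'E'
from h import *
f=grab_frame("wrist"); save(f,"w1.png"); R,t,fl=cam(f); print(-R.T@t,cur()[0],get_obs()["opening"])
for n in ["dial_bar","dial_r1_grip"]:
    for r in regions_of(f,n): 
        ys,xs=np.nonzero(r["mask"]);print(n,r["confidence"],r["box"],xs.mean(),ys.mean())
for p in [(.461,.395,.074),(.418,.3005,.074),(.4826,.4425,.074)]: print(proj(f,p,True))
E
```

```text
[0.39068808 0.42641685 0.35041141] [0.45870214 0.39581195 0.37971842] 0.3508114821830349
dial_bar 0.86 [308.4, 174.3, 348.6, 214.2] 327.530303030303 191.0258467023173
dial_r1_grip 0.83 [355.8, 168.4, 401.0, 211.4] 378.12456263121067 190.26172148355494
dial_r1_grip 0.25 [96.1, 193.8, 232.0, 321.9] 161.62975536694958 257.20229655516727
dial_r1_grip 0.18 [254.5, 166.9, 296.8, 213.4] 275.9553508150248 188.7888022678951
[321.45222539 194.98180406]
[213.85346941 194.64069746]
[377.15111695 195.39304114]
```

View pics/w1.png

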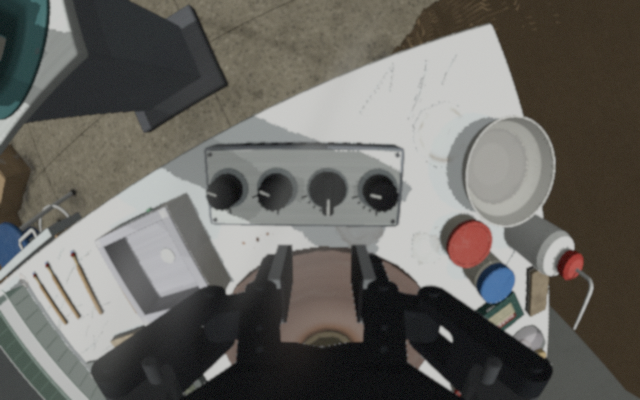

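```bash
python3 - <<'E'
from h import *
f=grab_frame("wrist"); save(f,"w1z.png",(200,135,410,235),3.8)
E
```

```text
(no output)
```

View pics/w1z.png

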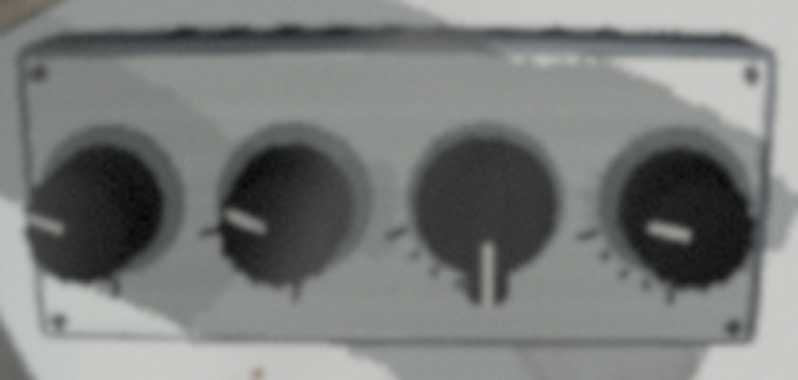

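```bash
python3 - <<'E'
from h import *
f=grab_frame("wrist")
P=lambda u,v,z: atz(f,200+u/3.8-.4,135+v/3.8-.4,z,True)
c=[P(u,v,.04) for u,v in [(20,55),(772,55),(45,335),(753,342)]]
print(np.round(c,4)); m=np.mean(c,0); print("centre",m)
r=(c[1]-c[0]+c[3]-c[2])/2; print(np.linalg.norm(r),"ang",np.degrees(np.arctan2(r[1],r[0])))
d=r/np.linalg.norm(r); print("bar exp",m+.026*d)
a,b=P(488,305,.074),P(488,244,.074); print(a,b, np.degrees(np.arctan2(*(a-b)[[1,0]])))
print("axis from line end",a-.019*np.array([d[1],-d[0],0]))
for u,v in [(90,213),(290,213),(486,205),(685,215)]: print(np.round(P(u,v,.074),4))
E
```

```text
[[0.3737 0.2992 0.04  ]
 [0.4594 0.487  0.04  ]
 [0.4489 0.2652 0.04  ]
 [0.535  0.4532 0.04  ]]
centre [0.4542711  0.37615601 0.04      ]
0.20659111602686966 ang 65.43701058386246
bar exp [0.46507912 0.39980313 0.04      ]
[0.48188498 0.39215895 0.074     ] [0.46741706 0.39853157 0.074     ] -23.77184039331419
axis from line end [0.46460439 0.40005712 0.074     ]
[0.4191 0.3108 0.074 ]
[0.4404 0.3576 0.074 ]
[0.4582 0.4021 0.074 ]
[0.4804 0.4458 0.074 ]
```

```bash
python3 - <<'E'
from h import *
plan([.464,.399,.285],Rdown(65.6))
E
```

```text
travel cm [-0.27  0.54  9.48] rot [ 0.0001 -0.0001  0.0031] from [0.4593 0.3952 0.3798]
```

>>> move_arm(fingers=[0.3, 0.3, 0.3, 0.3, 0.3], travel=[[-0.2, 0.3, 3], [-0.3, 0.5, 6], [-0.3, 0.5, 9], [-0.3, 0.5, 9.5], [-0.3, 0.5, 9.5]], rot=[[0, 0, 0], [0, 0, 0], [0, 0, 0], [0, 0, 0], [0, 0, 0]])

```text
time_s: 2.88
tcp_pos: [0.4647, 0.3982, 0.2853]
orientation: [0.0, 0.21, 0.978, 0.0]
contact_force: [0.3, 1.0, 0.4]
opening: 0.351
```

```bash
python3 - <<'E'
from h import *
f=grab_frame("wrist"); save(f,"w2.png",(150,150,490,400),2.3); R,t,fl=cam(f); print(-R.T@t,cur()[0])
p,Rt=cur()
for s in (-.015,.015): print(proj(f,p+Rt.apply([0,s,.170]),True))
g=grab_frame("top"); save(g,"t2.png",(150,150,350,250),4)
E
```

```text
[0.39676212 0.42895588 0.25598267] [0.46487021 0.39828742 0.28585457]
[292.34621027 262.21880102]
[351.02930442 262.30050864]
```

View pics/w2.png

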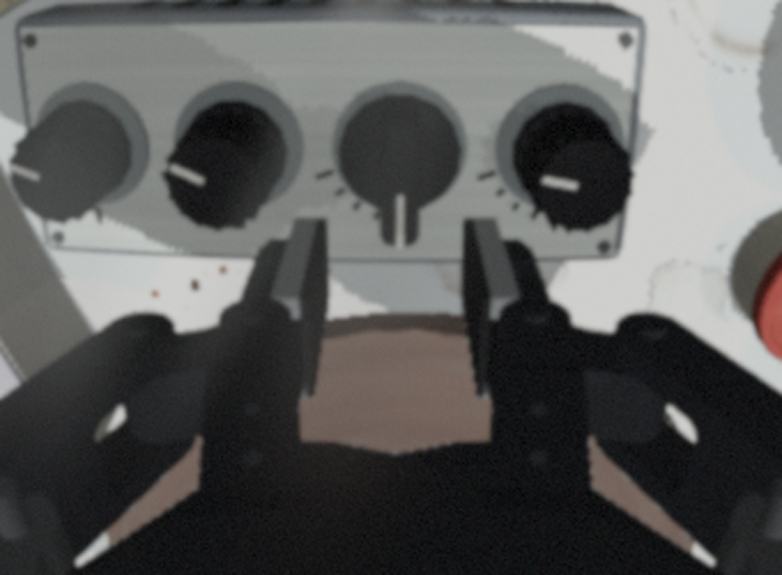

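View pics/t2.png

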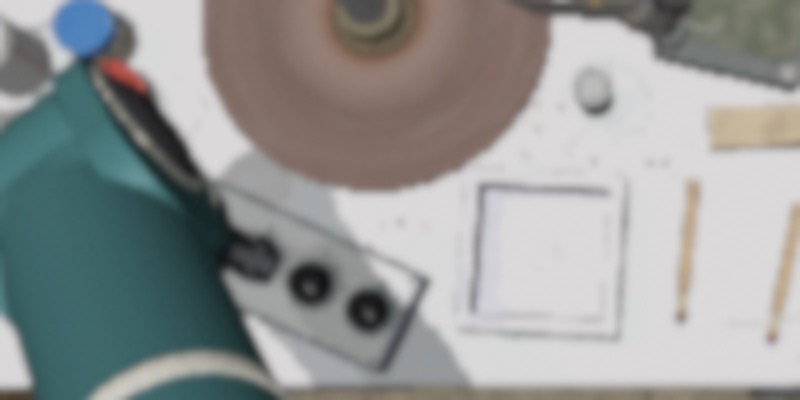

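```bash
python3 - <<'E'
from h import *
f=grab_frame("wrist")
P=lambda u,v,z: atz(f,150+u/2.3-.3,150+v/2.3-.3,z,True)
c=[P(u,v,.04) for u,v in [(18,22),(643,22),(50,248),(616,260)]]
m=np.mean(c,0); r=(c[1]-c[0]+c[3]-c[2])/2; print(m,np.linalg.norm(r),"ang",np.degrees(np.arctan2(r[1],r[0])))
d=r/np.linalg.norm(r); print("bar exp",m+.026*d)
a=P(400,247,.074); b=P(400,195,.074); print(a,b,np.degrees(np.arctan2(*(a-b)[[1,0]])))
print(P(400,150,.05), a-.019*np.array([d[1],-d[0],0]))
p,Rt=cur(); print(Rt.inv().apply(P(400,240,.074)-p))
E
```

```text
[0.45494132 0.37654663 0.04      ] 0.2066883576404657 ang 65.17228848131894
bar exp [0.46585849 0.40014357 0.04      ]
[0.48300584 0.39221721 0.074     ] [0.46816494 0.39884386 0.074     ] -24.061359243100974
[0.46381609 0.4009999  0.05      ] [0.46576192 0.40019514 0.074     ]
[-0.01660709  0.00162175  0.21199183]
```

>>> move_arm(fingers=[0.3, 0.3, 0.3, 0.3, 0.3, 0.3], travel=[[0, 0.17, 1.5], [0, 0.17, 3], [0, 0.17, 4], [0, 0.17, 5], [0, 0.17, 5.5], [0, 0.17, 5.5]], rot=[[0, 0, 0], [0, 0, 0], [0, 0, 0], [0, 0, 0], [0, 0, 0], [0, 0, 0]])

```text
time_s: 3.78
tcp_pos: [0.4653, 0.3995, 0.2294]
orientation: [-0.0, 0.21, 0.978, -0.0]
contact_force: [0.6, -0.7, 0.9]
opening: 0.35
```

```bash
python3 - <<'E'
from h import *
f=grab_frame("wrist"); save(f,"w3.png",(150,150,490,400),2.3)
E
```

```text
(no output)
```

View pics/w3.png

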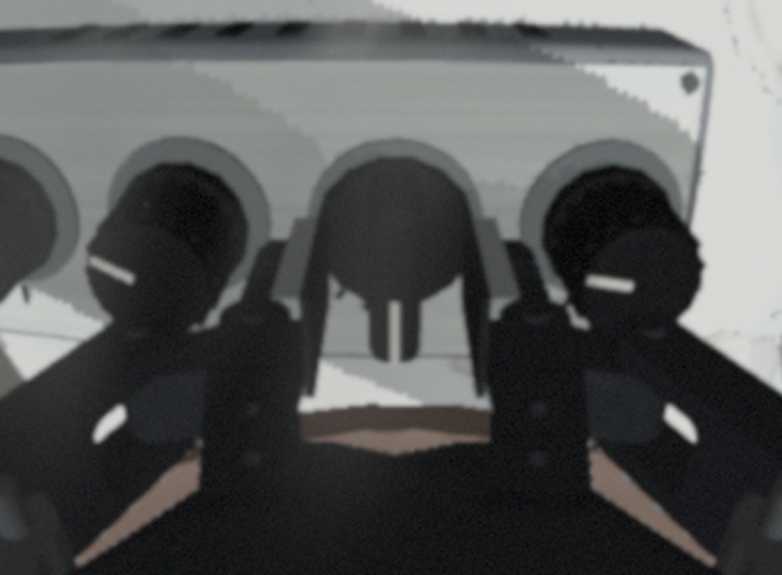

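>>> move_arm(fingers=[0.5, 0.7, 0.9, 1, 1, 1], travel=[[0, 0, 0], [0, 0, 0], [0, 0, 0], [0, 0, 0], [0, 0, 0], [0, 0, 0]], rot=[[0, 0, 0], [0, 0, 0], [0, 0, 0], [0, 0, 0], [0, 0, 0], [0, 0, 0]])

```text
time_s: 4.58
tcp_pos: [0.4654, 0.3995, 0.2302]
orientation: [0.0, 0.21, 0.978, 0.0]
contact_force: [-0.3, -1.3, 6.4]
opening: 0.111
```

>>> move_arm(fingers=[1, 1, 1, 1, 1, 1, 1, 1, 1, 1, 1, 1, 1], travel=[[0, 0, -0.1], [0, 0, -0.1], [0, 0, -0.1], [0, 0, -0.1], [0, 0, -0.1], [0, 0, -0.1], [0, 0, -0.1], [0, 0, -0.1], [0, 0, -0.1], [0, 0, -0.1], [0, 0, -0.1], [0, 0, -0.1], [0, 0, -0.1]], rot=[[0, 0, 0.1], [0, 0, 0.22], [0, 0, 0.34], [0, 0, 0.46], [0, 0, 0.58], [0, 0, 0.7], [0, 0, 0.82], [0, 0, 0.94], [0, 0, 1.06], [0, 0, 1.16], [0, 0, 1.23], [0, 0, 1.23], [0, 0, 1.23]])

```text
time_s: 6.2
tcp_pos: [0.4648, 0.3992, 0.2303]
orientation: [-0.0, 0.735, 0.678, -0.001]
contact_force: [-4.4, -3.2, -1.9]
opening: 0.115
```

>>> move_arm(fingers=[0.3, 0.3, 0.3, 0.3, 0.3, 0.3, 0.3, 0.3], travel=[[0, 0, 0], [0, 0, 0], [0, 0, 0], [0, 0, -1], [0, 0, -3], [0, 0, -6], [0, 0, -10], [0, 0, -10]], rot=[[0, 0, 0], [0, 0, 0], [0, 0, 0], [0, 0, 0], [0, 0, 0], [0, 0, 0], [0, 0, 0], [0, 0, 0]])

```text
time_s: 7.2
tcp_pos: [0.4661, 0.3998, 0.3351]
orientation: [-0.0, 0.736, 0.677, 0.003]
contact_force: [-1.2, -0.2, -0.3]
opening: 0.353
```

```bash
python3 - <<'E'
from h import *
f=grab_frame("wrist"); save(f,"w4.png",(150,100,490,350),2.3)
E
```

```text
(no output)
```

View pics/w4.png

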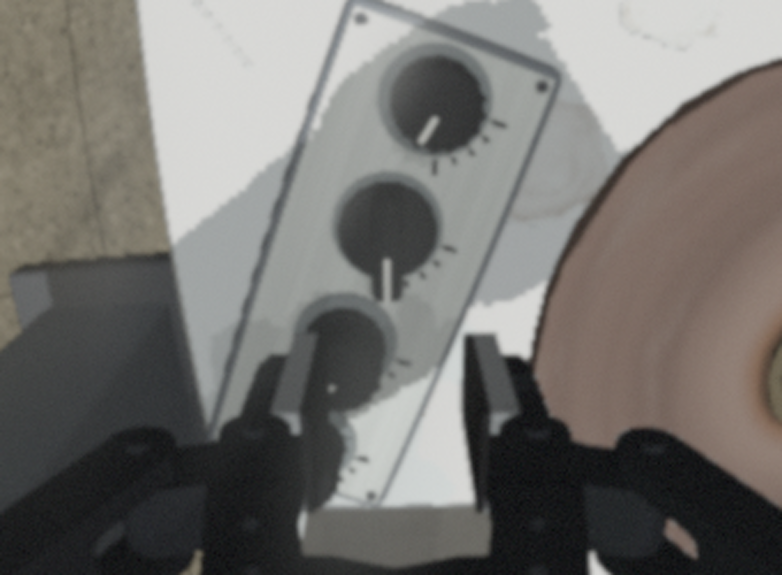

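```bash
python3 - <<'E'
from h import *
plan([.488,.046,.33],Rdown(84.4))
print(np.round(get_obs()["joint_positions"],3))
E
```

```text
travel cm [-35.06   5.17   0.22] rot [ 3.700e-03 -7.000e-04 -1.556e+00] from [0.4656 0.3997 0.3331]
[-1.121  0.51   0.485  1.724 -0.28   0.973 -0.613]
```

>>> move_arm(fingers=[0.2, 0.2, 0.2, 0.2, 0.2, 0.2, 0.2, 0.2, 0.2, 0.2, 0.2, 0.2], travel=[[-3, 0.4, 0], [-7, 1, 0], [-11, 1.6, 0], [-15, 2.2, 0], [-19, 2.8, 0], [-23, 3.4, 0], [-27, 4, 0], [-31, 4.6, 0], [-34, 5, 0], [-35, 5.2, 0], [-35, 5.2, 0], [-35, 5.2, 0]], rot=[[0, 0, -0.16], [0, 0, -0.32], [0, 0, -0.48], [0, 0, -0.64], [0, 0, -0.8], [0, 0, -0.96], [0, 0, -1.12], [0, 0, -1.28], [0, 0, -1.44], [0, 0, -1.556], [0, 0, -1.556], [0, 0, -1.556]])

```text
time_s: 8.75
tcp_pos: [0.488, 0.047, 0.3306]
orientation: [-0.0, 0.05, 0.999, -0.0]
contact_force: [0.1, 0.6, 0.7]
opening: 0.401
```

```bash
python3 - <<'E'
from h import *
f=grab_frame("wrist"); save(f,"w5.png"); save(f,"w5z.png",(220,100,480,300),3); print(cur()[0],np.round(get_obs()["joint_positions"],3))
for n in ["stick_a_mid","film_can","whetstone"]:
    for r in regions_of(f,n):
        m=r["mask"];ys,xs=np.nonzero(m);print(n,round(r["confidence"],2),np.round(r["box"]),len(xs))
E
```

```text
[0.48803587 0.04718921 0.33062924] [-0.42   0.278  0.303  2.022 -0.109  0.857  1.415]
stick_a_mid 0.82 [315. 112. 330. 232.] 1248
stick_a_mid 0.74 [108. 122. 138. 228.] 774
film_can 0.94 [391. 267. 424. 294.] 511
whetstone 0.73 [231. 253. 315. 290.] 1511
```

View pics/w5.png

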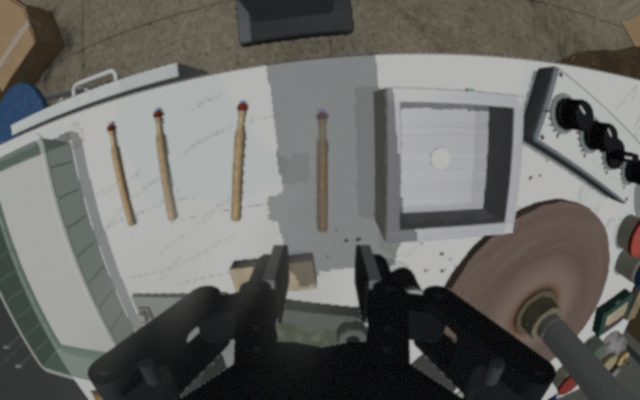

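View pics/w5z.png

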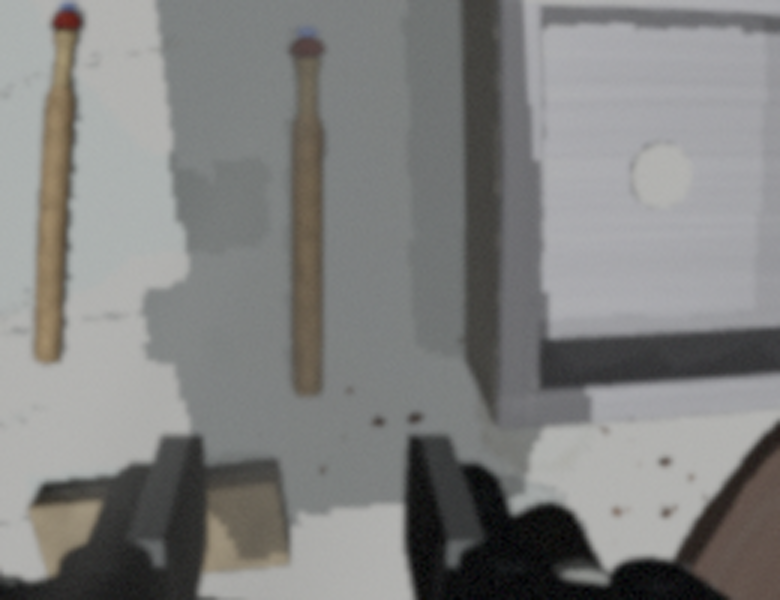

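```bash
cat >> h.py <<'E'
def stick(f,se,be,z=.0055):
    S=atz(f,*se,z,True);B=atz(f,*be,z,True);d=(B-S)/np.linalg.norm(B-S)
    print("S",S.round(4),"B",B.round(4),"len",np.linalg.norm(B-S).round(4),"mid(from S)",(S+.075*d).round(4),"mid(avg)",((S+B)/2+.014*d).round(4),"ang",np.degrees(np.arctan2(d[1],d[0])).round(2))
E
python3 - <<'E'
from h import *
f=grab_frame("wrist")
stick(f,(220+307/3,100+28/3),(220+307/3,100+395/3))
stick(f,(220+67/3,100+3/3),(220+47/3,100+362/3))
stick(f,(158,108),(171,220)); stick(f,(111,122),(131,224))
# bath rim outer corners
c=[atz(f,u,v,.06,True) for u,v in [(388,90),(524,92),(513,226),(387,238)]]
print(np.round(c,4),np.mean(c,0))
c=[atz(f,u,v,.06,True) for u,v in [(400,104),(513,105),(505,217),(400,229)]]
print(np.round(c,4),np.mean(c,0))
p,R=cur(); print(R.inv().apply(np.array([.488,.046,.0055])-p))
E
```

```text
S [0.4126 0.0552 0.0055] B [0.5352 0.0434 0.0055] len 0.1231 mid(from S) [0.4873 0.048  0.0055] mid(avg) [0.4878 0.048  0.0055] ang -5.51
S [ 0.3952 -0.0201  0.0055] B [ 0.5149 -0.0456  0.0055] len 0.1224 mid(from S) [ 0.4685 -0.0357  0.0055] mid(avg) [ 0.4687 -0.0358  0.0055] ang -12.05
S [ 0.3857 -0.1128  0.0055] B [ 0.5078 -0.1223  0.0055] len 0.1225 mid(from S) [ 0.4605 -0.1186  0.0055] mid(avg) [ 0.4607 -0.1186  0.0055] ang -4.46
S [ 0.3877 -0.1788  0.0055] B [ 0.5084 -0.1804  0.0055] len 0.1207 mid(from S) [ 0.4627 -0.1798  0.0055] mid(avg) [ 0.4621 -0.1797  0.0055] ang -0.75
[[0.4014 0.1074 0.06  ]
 [0.4024 0.2362 0.06  ]
 [0.5286 0.2289 0.06  ]
 [0.5245 0.1003 0.06  ]] [0.46422553 0.16819981 0.06      ]
[[0.4129 0.1161 0.06  ]
 [0.4145 0.2228 0.06  ]
 [0.5181 0.2178 0.06  ]
 [0.5174 0.1119 0.06  ]] [0.46572355 0.16716976 0.06      ]
[-3.03298889e-05 -9.01607224e-04  3.25164825e-01]
```

>>> move_arm(fingers=[0.2, 0.2, 0.2, 0.2, 0.2, 0.2, 0.6, 1, 1, 1, 1], travel=[[0, 0.1, 4], [0, 0.1, 8], [0, 0.1, 12], [0, 0.1, 14.5], [0, 0.1, 15.4], [0, 0.1, 15.4], [0, 0.1, 15.4], [0, 0.1, 15.4], [0, 0.1, 15.4], [0, 0.1, 15.4], [0, 0.1, 15.4]], rot=[[0, 0, 0], [0, 0, 0], [0, 0, 0], [0, 0, 0], [0, 0, 0], [0, 0, 0], [0, 0, 0], [0, 0, 0], [0, 0, 0], [0, 0, 0], [0, 0, 0]])

```text
time_s: 10.38
tcp_pos: [0.4886, 0.0475, 0.1779]
orientation: [0.001, 0.049, 0.999, 0.0]
contact_force: [-1.4, -0.3, 9.5]
opening: 0.094
```

>>> move_arm(fingers=[1, 1, 1, 1, 1], travel=[[0, 0, -3], [0, 0, -7], [0, 0, -11], [0, 0, -14], [0, 0, -14]], rot=[[0, 0, 0], [0, 0, 0], [0, 0, 0], [0, 0, 0], [0, 0, 0]])

```text
time_s: 11.0
tcp_pos: [0.4887, 0.0475, 0.3194]
orientation: [0.002, 0.049, 0.999, 0.001]
contact_force: [-0.4, 0.1, -0.4]
opening: 0.097
```

```bash
cat >> h.py <<'E'
def dip(depth=.022,tilt=40,yaw=86,tipxy=(.448,.166),g=.166,off=(0,0)):
    """TCP pose for stone tip (72 mm along tool x from mid at g) at tipxy, depth below the rim"""
    R=Rdown(yaw,tilt); return np.array([tipxy[0],tipxy[1],.06-depth])-R.apply([.072+off[0],off[1],g]),R
E
python3 - <<'E'
from h import *
f=grab_frame("wrist"); save(f,"w6.png",(150,100,490,400),2.3); print(get_obs()["opening"])
p,R=dip(depth=-.06); print(p); plan(p,R)
p,R=dip(); print(p); plan(p,R)
E
```

```text
0.09409819924772785
[0.39657802 0.16959577 0.29344409]
travel cm [10.33 11.25  2.43] rot [-0.0087 -0.6956 -0.0272] from [0.4883 0.0475 0.3179]
[0.39657802 0.16959577 0.21144409]
travel cm [10.35 11.24 10.63] rot [-0.0087 -0.6956 -0.0272] from [0.4883 0.0475 0.3179]
```

View pics/w6.png

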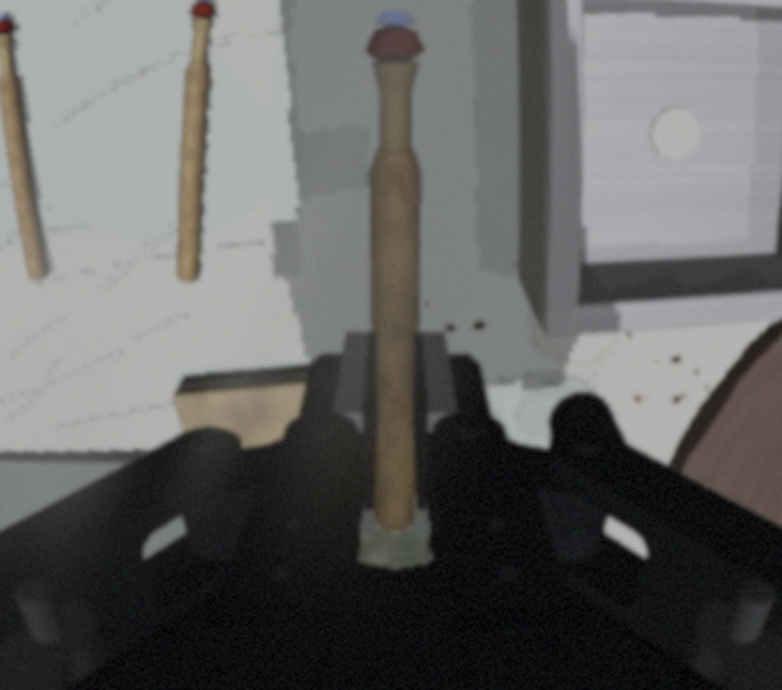

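Stick a is held straight in the pads (stone at top, 395,30). Tilting and moving over the bath.

>>> move_arm(fingers=[1, 1, 1, 1, 1, 1, 1, 1, 1], travel=[[1.5, 2, 0], [4, 4, 0], [6, 6, 0.5], [8, 8, 1], [10, 10, 2], [10.3, 11.2, 2.4], [10.3, 11.2, 2.4], [10.3, 11.2, 2.4], [10.3, 11.2, 2.4]], rot=[[0, -0.1, 0], [0, -0.22, 0], [0, -0.34, 0], [0, -0.46, -0.01], [0, -0.58, -0.02], [-0.01, -0.695, -0.027], [-0.01, -0.695, -0.027], [-0.01, -0.695, -0.027], [-0.01, -0.695, -0.027]])

```text
time_s: 12.18
tcp_pos: [0.3958, 0.1695, 0.292]
orientation: [0.34, 0.032, 0.94, -0.012]
contact_force: [-0.2, -0.3, -0.0]
opening: 0.095
```

```bash
python3 - <<'E'
from h import *
f=grab_frame("scene"); save(f,"s6.png",(150,80,420,290),2.9); print(get_obs()["opening"],np.round(get_obs()["joint_positions"],3))
p,R=dip(); print(p); plan(p,R)
p,R=cur(); print("tip",p+R.apply([.072,0,.166]))
E
```

```text
0.09401123224140992 [-1.381  0.254  0.867  2.385  1.481  0.209 -0.501]
[0.39657802 0.16959577 0.21144409]
travel cm [ 5.07 -0.02  6.25] rot [ 0.002  -0.0032  0.0027] from [0.3955 0.1699 0.2919]
tip [0.44640542 0.16645113 0.11825767]
```

View pics/s6.png

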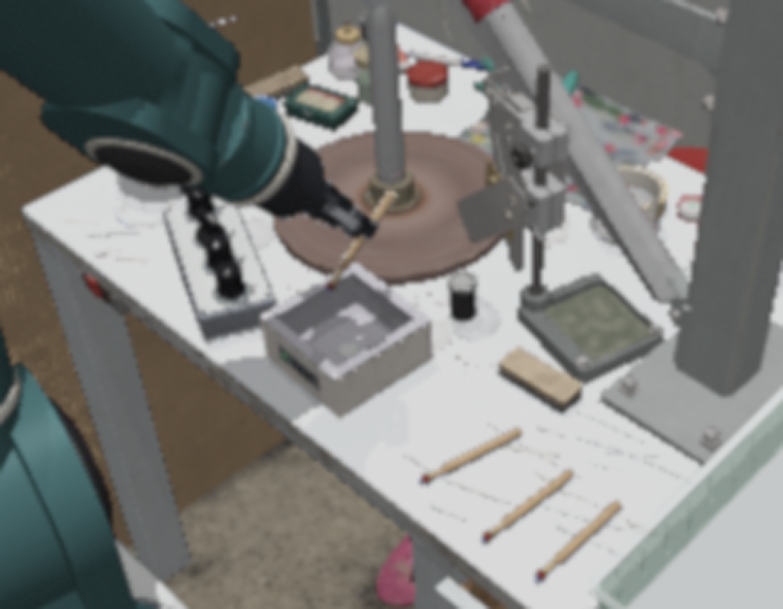

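>>> move_arm(fingers=[1, 1, 1, 1], travel=[[0.8, 0, 1], [1.6, 0, 2], [2.6, 0, 3.1], [2.6, 0, 3.1]], rot=[[0, 0, 0], [0, 0, 0], [0, 0, 0], [0, 0, 0]])

```text
time_s: 12.72
tcp_pos: [0.3964, 0.1682, 0.2514]
orientation: [0.339, 0.033, 0.94, -0.013]
contact_force: [0.5, -0.8, 0.0]
opening: 0.097
```

```bash
python3 - <<'E'
from h import *
f=grab_frame("scene"); save(f,"s7.png",(150,80,420,290),2.9); print(get_obs()["opening"],np.round(get_obs()["joint_positions"],3))
p,R=dip(); print(p); plan(p,R)
p,R=cur(); print("tip",p+R.apply([.072,0,.166]))
E
```

```text
0.09591898214540763 [-1.166  0.336  0.641  2.4    1.959  0.235 -1.016]
[0.39657802 0.16959577 0.21144409]
travel cm [2.6  0.14 3.11] rot [-0.0018 -0.0044 -0.    ] from [0.3966 0.1683 0.252 ]
tip [0.44725102 0.16443895 0.07832921]
```

View pics/s7.png

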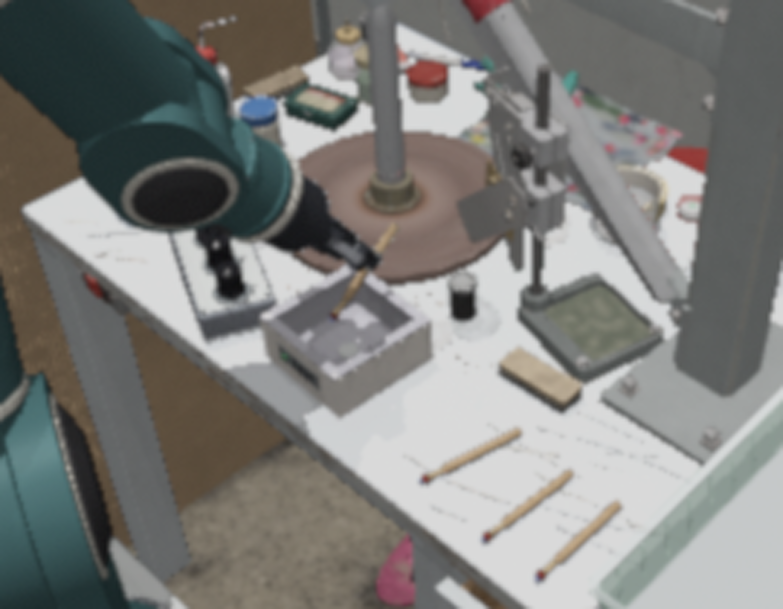

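>>> move_arm(fingers=[1, 1, 1, 1, 1, 1, 1, 1, 1, 1, 1, 1, 1], travel=[[0.7, 0, 0.8], [1.3, 0, 1.6], [2, 0.1, 2.4], [2.7, 0.1, 3.2], [2.7, 0.1, 3.2], [2.7, 0.1, 3.2], [2.7, 0.1, 3.2], [2.7, 0.1, 3.2], [2.7, 0.1, 3.2], [2.7, 0.1, 3.2], [2.7, 0.1, 3.2], [2.7, 0.1, 3.2], [2.7, 0.1, 3.2]], rot=[[0, 0, 0], [0, 0, 0], [0, 0, 0], [0, 0, 0], [0, 0, 0], [0, 0, 0], [0, 0, 0], [0, 0, 0], [0, 0, 0], [0, 0, 0], [0, 0, 0], [0, 0, 0], [0, 0, 0]])

```text
time_s: 14.4
tcp_pos: [0.3964, 0.17, 0.2104]
orientation: [0.34, 0.033, 0.94, -0.012]
contact_force: [0.0, -0.6, -0.4]
opening: 0.097
```

```bash
python3 - <<'E'
from h import *
f=grab_frame("scene"); save(f,"s8.png",(150,80,420,290),2.9); print(get_obs()["opening"],np.round(get_obs()["joint_positions"],3))
f=grab_frame("wrist"); save(f,"w8.png")
p,R=cur(); print("tip",p+R.apply([.072,0,.166]))
E
```

```text
0.0982083785153008 [-0.966  0.422  0.412  2.405  2.224  0.333 -1.309]
tip [0.44731025 0.1664723  0.03678257]
```

View pics/s8.png

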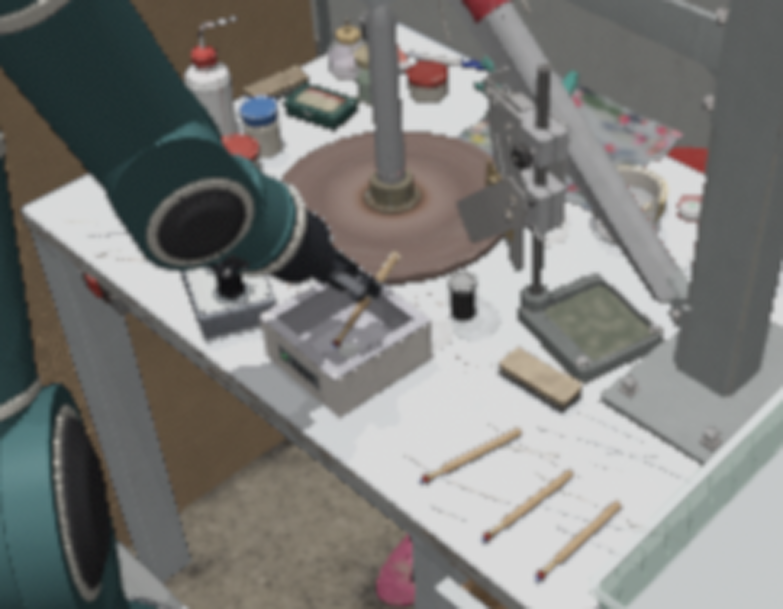

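View pics/w8.png

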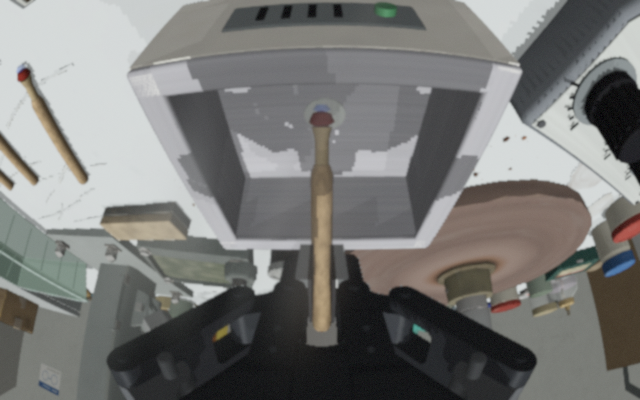

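```bash
python3 - <<'E'
from h import *
f=grab_frame("wrist"); p,R=cur(); print("tip px",proj(f,p+R.apply([.075,0,.166]),True),proj(f,p+R.apply([-.047,0,.166]),True))
plan(p+[0,0,.12],R)
plan([.5,-.1,.33],Rdown(90))
E
```

```text
tip px [321.17621295 107.55618101] [320.98601646 335.0761283 ]
travel cm [-7.68  0.   -9.22] rot [0. 0. 0.] from [0.3964 0.17   0.2104]
travel cm [-17.05 -26.21  -1.37] rot [-0.0241  0.6947 -0.0668] from [0.3964 0.17   0.2104]
```

>>> move_arm(fingers=[1, 1, 1, 1, 1, 1, 1, 1, 1, 1, 1, 1, 1, 1, 1], travel=[[-1.5, 0, -1.8], [-3, 0, -3.6], [-4.6, 0, -5.5], [-6.2, 0, -7.4], [-7.7, 0, -9.2], [-9, -3, -8], [-10.5, -7, -6.6], [-12, -11, -5.4], [-13.5, -15, -4.2], [-15, -19, -3], [-16.5, -23, -1.8], [-17, -26, -1.4], [-17, -26.2, -1.4], [-17, -26.2, -1.4], [-17, -26.2, -1.4]], rot=[[0, 0, 0], [0, 0, 0], [0, 0, 0], [0, 0, 0], [0, 0, 0], [0, 0.1, 0], [0, 0.2, -0.01], [0, 0.3, -0.02], [-0.01, 0.4, -0.03], [-0.02, 0.5, -0.04], [-0.02, 0.6, -0.05], [-0.024, 0.695, -0.067], [-0.024, 0.695, -0.067], [-0.024, 0.695, -0.067], [-0.024, 0.695, -0.067]])

```text
time_s: 16.42
tcp_pos: [0.4994, -0.1006, 0.3297]
orientation: [-0.0, 0.001, 1.0, -0.0]
contact_force: [1.1, 0.6, -0.6]
opening: 0.095
```

```bash
python3 - <<'E'
from h import *
print(get_obs()["opening"],np.round(get_obs()["joint_positions"],3))
plan([.5,-.42,.33],Rdown(90))
E
```

```text
0.0948091583716219 [-0.28   0.333  0.499  1.984 -0.205  0.874  1.897]
travel cm [-1.200e-01 -3.194e+01 -1.000e-02] rot [-0.0006 -0.0005 -0.0019] from [ 0.4994 -0.1006  0.3297]
```

>>> move_arm(fingers=[1, 1, 1, 1, 1, 1, 1, 1, 1], travel=[[0, -4, 0], [0, -9, 0], [0, -14, 0], [0, -19, 0], [0, -24, 0], [0, -29, 0], [0, -32, 0], [0, -32, 0], [0, -32, 0]], rot=[[0, 0, 0], [0, 0, 0], [0, 0, 0], [0, 0, 0], [0, 0, 0], [0, 0, 0], [0, 0, 0], [0, 0, 0], [0, 0, 0]])

```text
time_s: 17.55
tcp_pos: [0.5004, -0.4179, 0.3298]
orientation: [-0.0, -0.001, 1.0, 0.0]
contact_force: [0.0, 1.2, -1.0]
opening: 0.098
```

```bash
python3 - <<'E'
from h import *
print(get_obs()["opening"],np.round(get_obs()["joint_positions"],3))
f=grab_frame("wrist"); save(f,"w9.png"); g=grab_frame("top"); save(g,"t9.png",(300,100,520,260),3.6)
E
```

```text
0.09771585411356279 [ 0.28   0.59   0.525  1.622 -0.334  1.02   2.481]
```

View pics/w9.png

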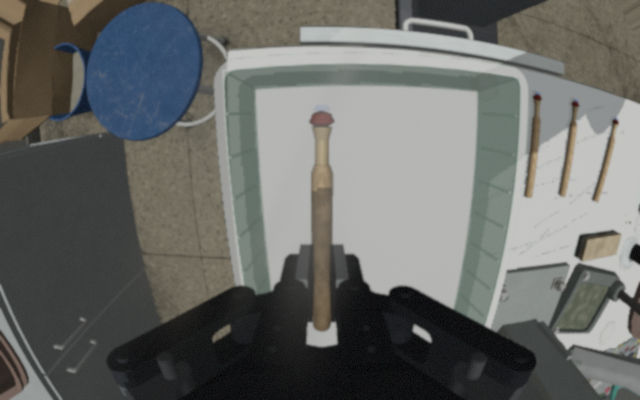

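View pics/t9.png

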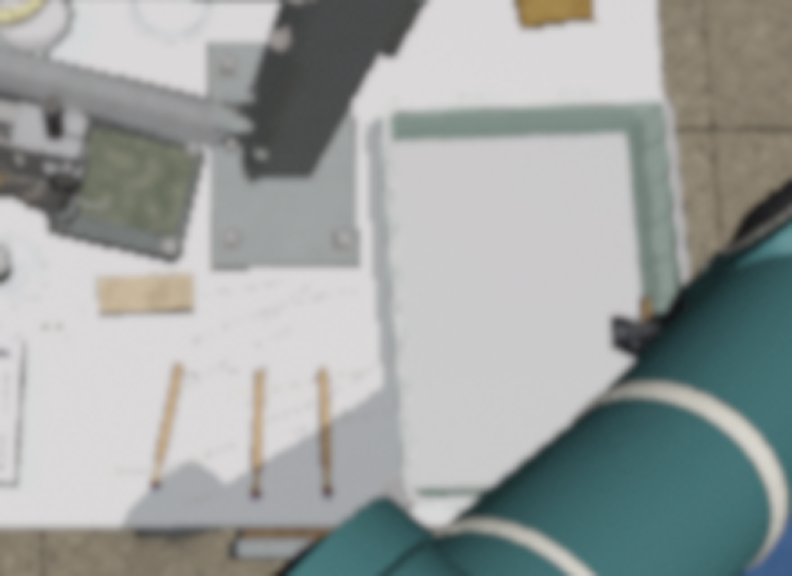

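```bash
python3 - <<'E'
from h import *
f=grab_frame("wrist")
for u,v in [(254,87),(479,91),(268,255),(467,250)]: print(atz(f,u,v,.002,True).round(4))
for u,v in [(228,50),(527,68),(238,290)]: print("rim",atz(f,u,v,.062,True).round(4))
print(cur()[0])
E
```

```text
[ 0.4014 -0.4828  0.002 ]
[ 0.3961 -0.2555  0.002 ]
[ 0.5769 -0.4755  0.002 ]
[ 0.574  -0.2488  0.002 ]
rim [ 0.375  -0.4908  0.062 ]
rim [ 0.374  -0.2369  0.062 ]
rim [ 0.5845 -0.4955  0.062 ]
[ 0.50022716 -0.41831318  0.3301094 ]
```

>>> move_arm(fingers=[1, 1, 1, 1, 1, 1, 0.5, 0.5, 0.5, 0.5, 0.5, 0.5, 0.5, 0.5], travel=[[-2, -0.8, 3], [-2, -0.8, 7], [-2, -0.8, 11], [-2, -0.8, 13.5], [-2, -0.8, 14.8], [-2, -0.8, 14.8], [-2, -0.8, 14.8], [-2, -0.8, 14.8], [-2, -0.8, 14.8], [-2, -0.8, 13.8], [-2, -0.8, 11], [-2, -0.8, 7], [-2, -0.8, 2], [-2, -0.8, 0]], rot=[[0, 0, 0], [0, 0, 0], [0, 0, 0], [0, 0, 0], [0, 0, 0], [0, 0, 0], [0, 0, 0], [0, 0, 0], [0, 0, 0], [0, 0, 0], [0, 0, 0], [0, 0, 0], [0, 0, 0], [0, 0, 0]])

```text
time_s: 19.45
tcp_pos: [0.5196, -0.4283, 0.3338]
orientation: [0.002, 0.0, 1.0, -0.001]
contact_force: [0.7, 0.1, -1.7]
opening: 0.243
```

```bash
python3 - <<'E'
from h import *
print(get_obs()["opening"],cur()[0])
f=grab_frame("wrist"); save(f,"w10.png")
plan([.469,-.036,.33],Rdown(78))
E
```

```text
0.24314459154750173 [ 0.51959152 -0.42829233  0.33384063]
travel cm [ 5.08 39.25  0.37] rot [-0.0026  0.0045  0.2094] from [ 0.5198 -0.4285  0.3351]
```

View pics/w10.png

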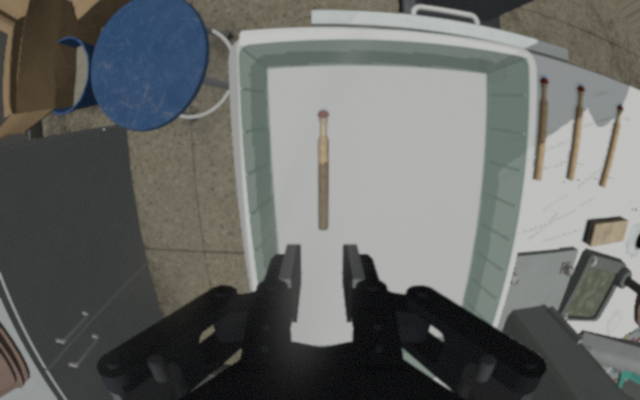

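>>> move_arm(fingers=[0.2, 0.2, 0.2, 0.2, 0.2, 0.2, 0.2, 0.2, 0.2, 0.2, 0.2], travel=[[0.5, 4, 0], [1, 9, 0], [1.5, 14, 0], [2, 19, 0], [3, 24, 0], [4, 29, 0], [4.5, 34, 0.2], [5, 38, 0.3], [5.1, 39.2, 0.4], [5.1, 39.2, 0.4], [5.1, 39.2, 0.4]], rot=[[0, 0, 0], [0, 0, 0.03], [0, 0, 0.06], [0, 0, 0.09], [0, 0, 0.12], [0, 0, 0.15], [0, 0, 0.18], [0, 0, 0.209], [0, 0, 0.209], [0, 0, 0.209], [0, 0, 0.209]])

```text
time_s: 20.88
tcp_pos: [0.4685, -0.037, 0.326]
orientation: [-0.0, 0.105, 0.994, -0.0]
contact_force: [-0.0, -0.1, -0.4]
opening: 0.4
```

```bash
python3 - <<'E'
from h import *
print(get_obs()["opening"],cur()[0],np.round(get_obs()["joint_positions"],2))
f=grab_frame("wrist"); save(f,"w11.png"); save(f,"w11z.png",(220,80,480,280),3)
E
```

```text
0.39989115432715056 [ 0.46853226 -0.03704733  0.32598266] [-0.47  0.27  0.56  2.08 -0.19  0.84  1.56]
```

View pics/w11z.png

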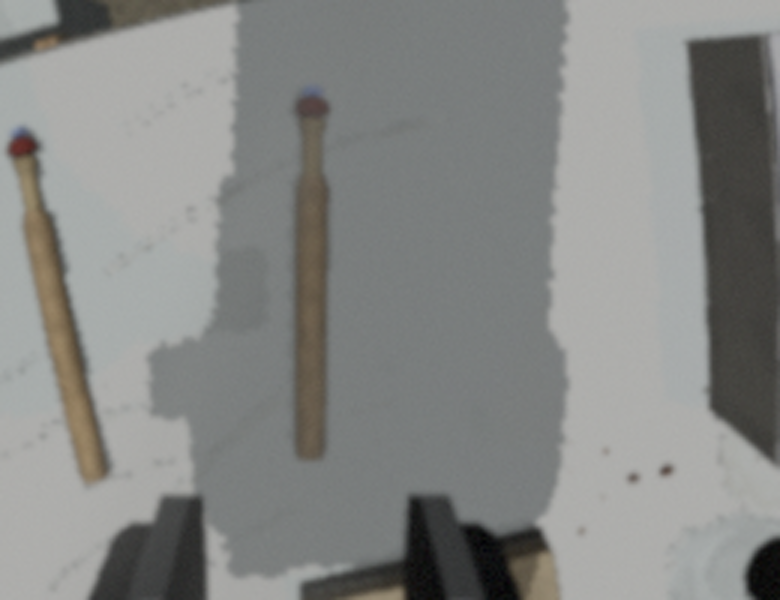

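```bash
python3 - <<'E'
from h import *
f=grab_frame("wrist")
stick(f,(220+312/3,80+87/3),(220+310/3,80+459/3))
stick(f,(220+21/3,80+130/3),(220+95/3,80+481/3))
plan([.4685,-.036,.177],Rdown(78))
E
```

```text
S [ 0.3945 -0.019   0.0055] B [ 0.5147 -0.045   0.0055] len 0.1229 mid(from S) [ 0.4678 -0.0349  0.0055] mid(avg) [ 0.4683 -0.035   0.0055] ang -12.21
S [ 0.386  -0.1123  0.0055] B [ 0.5078 -0.1201  0.0055] len 0.1221 mid(from S) [ 0.4609 -0.1171  0.0055] mid(avg) [ 0.4609 -0.1171  0.0055] ang -3.67
travel cm [ 0.02  0.11 14.9 ] rot [-0.0005 -0.0001 -0.0011] from [ 0.4685 -0.037   0.326 ]
```

>>> move_arm(fingers=[0.2, 0.2, 0.2, 0.2, 0.2, 0.2, 0.6, 1, 1, 1, 1, 1, 1, 1, 1, 1], travel=[[0, 0.15, 4], [0, 0.2, 8], [0, 0.2, 12], [0, 0.2, 14], [0, 0.2, 14.9], [0, 0.2, 14.9], [0, 0.2, 14.9], [0, 0.2, 14.9], [0, 0.2, 14.9], [0, 0.2, 14.9], [0, 0.2, 14.9], [0, 0.2, 12], [0, 0.2, 8], [0, 0.2, 4], [0, 0.2, 1], [0, 0.2, 1]], rot=[[0, 0, 0], [0, 0, 0], [0, 0, 0], [0, 0, 0], [0, 0, 0], [0, 0, 0], [0, 0, 0], [0, 0, 0], [0, 0, 0], [0, 0, 0], [0, 0, 0], [0, 0, 0], [0, 0, 0], [0, 0, 0], [0, 0, 0], [0, 0, 0]])

```text
time_s: 22.98
tcp_pos: [0.4693, -0.0339, 0.3183]
orientation: [0.002, 0.104, 0.995, 0.001]
contact_force: [-0.2, 0.4, -0.1]
opening: 0.095
```

```bash
python3 - <<'E'
from h import *
print(get_obs()["opening"],cur()[0])
f=grab_frame("wrist"); save(f,"w12.png")
p,R=cur()
print("tip px",proj(f,p+R.apply([.075,0,.166]),True),proj(f,p+R.apply([-.047,0,.166]),True))
p,R=dip(depth=-.06); print(p); plan(p,R)
E
```

```text
0.09457825603657571 [ 0.46928418 -0.03386958  0.31831233]
tip px [321.1873215  108.15791403] [321.03942207 333.39637809]
[0.39657802 0.16959577 0.29344409]
travel cm [11.29 18.39  2.36] rot [-0.0472 -0.6949 -0.1332] from [ 0.469  -0.0337  0.317 ]
```

View pics/w12.png

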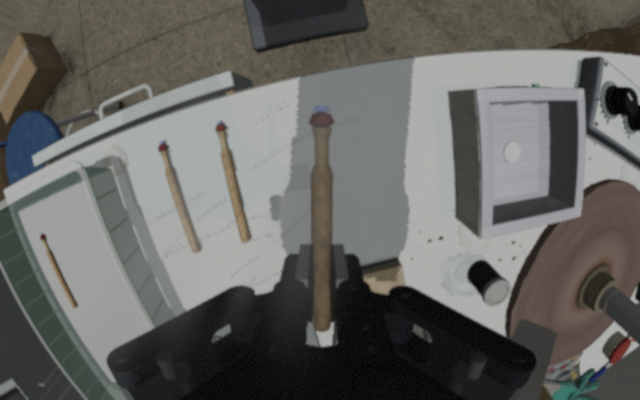

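>>> move_arm(fingers=[1, 1, 1, 1, 1, 1, 1, 1, 1, 1], travel=[[2, 3, 0], [4, 6, 0], [6, 9, 0.5], [8, 12, 1], [10, 15, 1.5], [11.3, 17.5, 2], [11.3, 18.4, 2.4], [11.3, 18.4, 2.4], [11.3, 18.4, 2.4], [11.3, 18.4, 2.4]], rot=[[0, -0.1, -0.02], [-0.01, -0.22, -0.04], [-0.02, -0.34, -0.06], [-0.03, -0.46, -0.08], [-0.04, -0.58, -0.11], [-0.047, -0.695, -0.133], [-0.047, -0.695, -0.133], [-0.047, -0.695, -0.133], [-0.047, -0.695, -0.133], [-0.047, -0.695, -0.133]])

```text
time_s: 24.28
tcp_pos: [0.3957, 0.1704, 0.2911]
orientation: [0.34, 0.032, 0.94, -0.013]
contact_force: [-0.1, -0.8, -0.1]
opening: 0.094
```

```bash
python3 - <<'E'
from h import *
print(get_obs()["opening"],np.round(get_obs()["joint_positions"],2))
p,R=dip(); plan(p,R)
p,R=cur(); print("tip",p+R.apply([.072,0,.166]))
E
```

```text
0.09428714561014477 [-1.41  0.27  0.9   2.38  1.48  0.2  -0.5 ]
travel cm [ 5.03 -0.05  6.18] rot [-0.0007 -0.0031  0.0029] from [0.3957 0.1704 0.2911]
tip [0.44651089 0.16647885 0.11751971]
```

Same joint state as for stick a; same dip.

>>> move_arm(fingers=[1, 1, 1, 1, 1, 1, 1, 1, 1, 1, 1, 1, 1, 1, 1, 1, 1, 1], travel=[[0.7, 0, 0.9], [1.4, 0, 1.8], [2.1, 0, 2.7], [2.9, 0, 3.6], [3.6, 0, 4.5], [4.3, 0, 5.4], [5.1, 0, 6.2], [5.1, 0, 6.2], [5.1, 0, 6.2], [5.1, 0, 6.2], [5.1, 0, 6.2], [5.1, 0, 6.2], [5.1, 0, 6.2], [5.1, 0, 6.2], [5.1, 0, 6.2], [5.1, 0, 6.2], [5.1, 0, 6.2], [5.1, 0, 6.2]], rot=[[0, 0, 0], [0, 0, 0], [0, 0, 0], [0, 0, 0], [0, 0, 0], [0, 0, 0], [0, 0, 0], [0, 0, 0], [0, 0, 0], [0, 0, 0], [0, 0, 0], [0, 0, 0], [0, 0, 0], [0, 0, 0], [0, 0, 0], [0, 0, 0], [0, 0, 0], [0, 0, 0]])

```text
time_s: 26.52
tcp_pos: [0.3971, 0.1694, 0.2117]
orientation: [0.341, 0.033, 0.94, -0.013]
contact_force: [-0.6, 0.7, -0.7]
opening: 0.09
```

```bash
python3 - <<'E'
from h import *
print(get_obs()["opening"],np.round(get_obs()["joint_positions"],2))
p,R=cur(); print("tip",p+R.apply([.072,0,.166]))
f=grab_frame("wrist"); save(f,"w13.png")
plan([.5,-.1,.33],Rdown(90))
E
```

```text
0.09044291435116622 [-0.97  0.42  0.42  2.4   2.22  0.33 -1.3 ]
tip [0.44805864 0.16555013 0.03810607]
travel cm [-16.9  -26.16  -1.25] rot [-0.0258  0.6955 -0.0673] from [0.397  0.1694 0.2117]
```

View pics/w13.png

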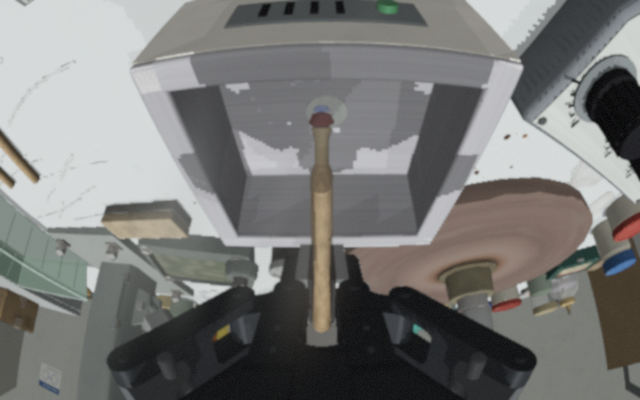

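Stick b is dipped, seated as stick a was. Same exit path.

>>> move_arm(fingers=[1, 1, 1, 1, 1, 1, 1, 1, 1, 1, 1, 1, 1, 1, 1], travel=[[-1.5, 0, -1.8], [-3, 0, -3.6], [-4.6, 0, -5.5], [-6.2, 0, -7.4], [-7.7, 0, -9.2], [-9, -3, -8], [-10.5, -7, -6.6], [-12, -11, -5.4], [-13.5, -15, -4.2], [-15, -19, -3], [-16.5, -23, -1.8], [-17, -26, -1.4], [-17, -26.2, -1.4], [-17, -26.2, -1.4], [-17, -26.2, -1.4]], rot=[[0, 0, 0], [0, 0, 0], [0, 0, 0], [0, 0, 0], [0, 0, 0], [0, 0.1, 0], [0, 0.2, -0.01], [0, 0.3, -0.02], [-0.01, 0.4, -0.03], [-0.02, 0.5, -0.04], [-0.02, 0.6, -0.05], [-0.024, 0.695, -0.067], [-0.024, 0.695, -0.067], [-0.024, 0.695, -0.067], [-0.024, 0.695, -0.067]])

```text
time_s: 28.45
tcp_pos: [0.4996, -0.1009, 0.3314]
orientation: [0.0, 0.001, 1.0, -0.001]
contact_force: [0.3, 0.8, -0.8]
opening: 0.099
```

```bash
python3 - <<'E'
from h import *
print(get_obs()["opening"],np.round(get_obs()["joint_positions"],3))
plan([.52,-.386,.33],Rdown(90))
E
```

```text
0.09898173697371804 [-0.292  0.333  0.514  1.982 -0.208  0.877  1.9  ]
travel cm [ -2.11 -28.5    0.2 ] rot [-0.002   0.0001 -0.0027] from [ 0.4996 -0.1009  0.3314]
```

>>> move_arm(fingers=[1, 1, 1, 1, 1, 1, 1, 1, 1], travel=[[-0.5, -4, 0], [-1, -9, 0], [-1.5, -14, 0], [-2, -19, 0], [-2, -24, 0], [-2, -27.5, 0], [-2, -28.5, 0.2], [-2, -28.5, 0.2], [-2, -28.5, 0.2]], rot=[[0, 0, 0], [0, 0, 0], [0, 0, 0], [0, 0, 0], [0, 0, 0], [0, 0, 0], [0, 0, 0], [0, 0, 0], [0, 0, 0]])

```text
time_s: 29.58
tcp_pos: [0.5203, -0.3834, 0.3302]
orientation: [0.0, -0.001, 1.0, -0.0]
contact_force: [-0.1, -0.2, -0.8]
opening: 0.095
```

```bash
python3 - <<'E'
from h import *
print(get_obs()["opening"],np.round(get_obs()["joint_positions"],3),cur()[0])
f=grab_frame("wrist"); save(f,"w14.png")
E
```

```text
0.09527884020964277 [ 0.211  0.581  0.53   1.638 -0.333  1.013  2.42 ] [ 0.52032718 -0.38341467  0.33021045]
```

View pics/w14.png

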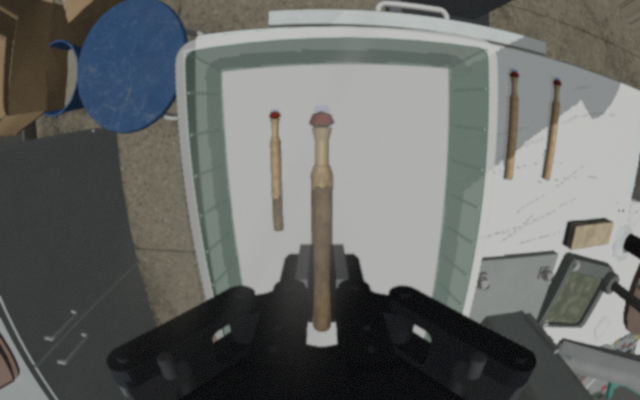

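>>> move_arm(fingers=[1, 1, 1, 1, 1, 1, 0.5, 0.5, 0.5, 0.5, 0.5, 0.5, 0.5, 0.5], travel=[[0, 0, 3], [0, 0, 7], [0, 0, 11], [0, 0, 13.5], [0, 0, 14.8], [0, 0, 14.8], [0, 0, 14.8], [0, 0, 14.8], [0, 0, 14.8], [0, 0, 13.8], [0, 0, 11], [0, 0, 7], [0, 0, 2], [0, 0, 0]], rot=[[0, 0, 0], [0, 0, 0], [0, 0, 0], [0, 0, 0], [0, 0, 0], [0, 0, 0], [0, 0, 0], [0, 0, 0], [0, 0, 0], [0, 0, 0], [0, 0, 0], [0, 0, 0], [0, 0, 0], [0, 0, 0]])

```text
time_s: 31.38
tcp_pos: [0.5196, -0.3858, 0.3339]
orientation: [0.002, 0.001, 1.0, -0.002]
contact_force: [0.4, -0.3, -0.2]
opening: 0.247
```

```bash
python3 - <<'E'
from h import *
print(get_obs()["opening"],cur()[0])
f=grab_frame("wrist"); save(f,"w15.png")
plan([.461,-.118,.33],Rdown(86))
E
```

```text
0.24716815541423712 [ 0.51962457 -0.38583326  0.33388102]
travel cm [ 5.92 26.79  0.37] rot [-0.0039  0.0051  0.0688] from [ 0.5199 -0.386   0.3351]
```

View pics/w15.png

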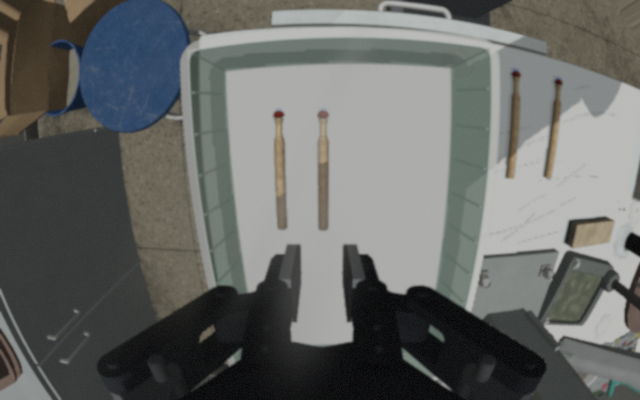

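Sticks a and b lie side by side in the tray. Now stick c.

>>> move_arm(fingers=[0.2, 0.2, 0.2, 0.2, 0.2, 0.2, 0.2, 0.2, 0.2], travel=[[0.8, 4, 0], [1.6, 9, 0], [2.6, 14, 0], [4, 19, 0.2], [5, 23, 0.4], [5.9, 26, 0.4], [5.9, 26.8, 0.4], [5.9, 26.8, 0.4], [5.9, 26.8, 0.4]], rot=[[0, 0, 0.01], [0, 0, 0.02], [0, 0, 0.03], [0, 0, 0.045], [0, 0, 0.06], [0, 0.005, 0.069], [0, 0.005, 0.069], [0, 0.005, 0.069], [0, 0.005, 0.069]])

```text
time_s: 32.55
tcp_pos: [0.4609, -0.1183, 0.3258]
orientation: [-0.002, 0.035, 0.999, -0.001]
contact_force: [0.2, -0.6, -0.7]
opening: 0.401
```

```bash
python3 - <<'E'
from h import *
print(get_obs()["opening"],cur()[0],np.round(get_obs()["joint_positions"],2))
f=grab_frame("wrist"); save(f,"w16z.png",(220,80,480,280),3)
E
```

```text
0.40061964161002706 [ 0.4609195  -0.11832567  0.32576535] [-0.3   0.29  0.56  2.06 -0.2   0.85  1.88]
```

View pics/w16z.png

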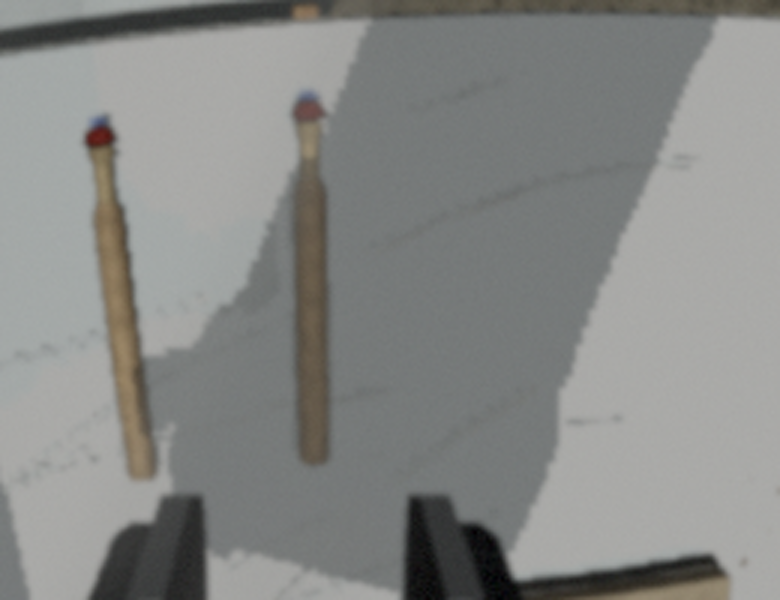

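```bash
python3 - <<'E'
from h import *
f=grab_frame("wrist")
stick(f,(220+307/3,80+92/3),(220+315/3,80+463/3))
stick(f,(220+99/3,80+115/3),(220+144/3,80+479/3))
p,R=cur(); plan([.4607,-.1172,.177],Rdown(87))
E
```

```text
S [ 0.385  -0.1128  0.0055] B [ 0.5076 -0.1186  0.0055] len 0.1227 mid(from S) [ 0.46   -0.1164  0.0055] mid(avg) [ 0.4603 -0.1164  0.0055] ang -2.72
S [ 0.3864 -0.1785  0.0055] B [ 0.5098 -0.1779  0.0055] len 0.1235 mid(from S) [ 0.4614 -0.1781  0.0055] mid(avg) [ 0.4621 -0.1781  0.0055] ang 0.3
travel cm [-0.05  0.14 14.87] rot [-0.0021 -0.0045 -0.0189] from [ 0.4608 -0.1183  0.3257]
```

>>> move_arm(fingers=[0.2, 0.2, 0.2, 0.2, 0.2, 0.2, 0.6, 1, 1, 1, 1, 1, 1, 1, 1, 1], travel=[[0, 0.15, 4], [0, 0.2, 8], [0, 0.2, 12], [0, 0.2, 14], [0, 0.2, 14.9], [0, 0.2, 14.9], [0, 0.2, 14.9], [0, 0.2, 14.9], [0, 0.2, 14.9], [0, 0.2, 14.9], [0, 0.2, 14.9], [0, 0.2, 12], [0, 0.2, 8], [0, 0.2, 4], [0, 0.2, 1], [0, 0.2, 1]], rot=[[-0.002, -0.004, -0.02], [-0.002, -0.004, -0.02], [-0.002, -0.004, -0.02], [-0.002, -0.004, -0.02], [-0.002, -0.004, -0.02], [-0.002, -0.004, -0.02], [-0.002, -0.004, -0.02], [-0.002, -0.004, -0.02], [-0.002, -0.004, -0.02], [-0.002, -0.004, -0.02], [-0.002, -0.004, -0.02], [-0.002, -0.004, -0.02], [-0.002, -0.004, -0.02], [-0.002, -0.004, -0.02], [-0.002, -0.004, -0.02], [-0.002, -0.004, -0.02]])

```text
time_s: 34.65
tcp_pos: [0.4613, -0.1154, 0.3181]
orientation: [0.002, 0.025, 1.0, 0.0]
contact_force: [0.2, 0.2, -1.6]
opening: 0.096
```

```bash
python3 - <<'E'
from h import *
print(get_obs()["opening"],cur()[0])
f=grab_frame("wrist"); save(f,"w17.png")
p,R=dip(depth=-.06); print(p); plan(p,R)
E
```

```text
0.09551403207188251 [ 0.46132773 -0.11538791  0.31811783]
[0.39657802 0.16959577 0.29344409]
travel cm [ 7.84 28.13  2.35] rot [ 0.0081 -0.696   0.0192] from [ 0.461  -0.1152  0.3168]
```

View pics/w17.png

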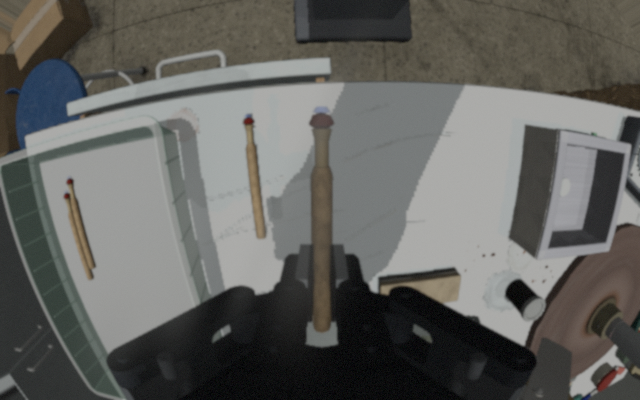

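>>> move_arm(fingers=[1, 1, 1, 1, 1, 1, 1, 1, 1, 1, 1], travel=[[0.5, 4, 0], [1, 8.5, 0], [2, 13, 0.5], [3.5, 17.5, 1], [5, 22, 1.5], [6.5, 25.5, 2], [7.8, 28, 2.4], [7.8, 28.1, 2.4], [7.8, 28.1, 2.4], [7.8, 28.1, 2.4], [7.8, 28.1, 2.4]], rot=[[0, -0.1, 0], [0, -0.2, 0], [0, -0.3, 0], [0, -0.42, 0], [0, -0.54, 0.01], [0.008, -0.65, 0.019], [0.008, -0.696, 0.019], [0.008, -0.696, 0.019], [0.008, -0.696, 0.019], [0.008, -0.696, 0.019], [0.008, -0.696, 0.019]])

```text
time_s: 36.08
tcp_pos: [0.3962, 0.1699, 0.2912]
orientation: [0.341, 0.032, 0.94, -0.012]
contact_force: [-0.2, -0.2, 0.3]
opening: 0.091
```

```bash
python3 - <<'E'
from h import *
print(get_obs()["opening"],np.round(get_obs()["joint_positions"],2))
p,R=dip(); plan(p,R)
p,R=cur(); print("tip",p+R.apply([.072,0,.166]))
E
```

```text
0.09079606569461719 [-1.39  0.26  0.88  2.38  1.48  0.2  -0.51]
travel cm [ 5.08 -0.02  6.15] rot [ 0.0001 -0.0027  0.0013] from [0.3962 0.1699 0.2912]
tip [0.44716638 0.16628698 0.11765917]
```

>>> move_arm(fingers=[1, 1, 1, 1, 1, 1, 1, 1, 1, 1, 1, 1, 1, 1, 1, 1, 1, 1], travel=[[0.7, 0, 0.9], [1.4, 0, 1.8], [2.1, 0, 2.7], [2.9, 0, 3.6], [3.6, 0, 4.5], [4.3, 0, 5.4], [5.1, 0, 6.2], [5.1, 0, 6.2], [5.1, 0, 6.2], [5.1, 0, 6.2], [5.1, 0, 6.2], [5.1, 0, 6.2], [5.1, 0, 6.2], [5.1, 0, 6.2], [5.1, 0, 6.2], [5.1, 0, 6.2], [5.1, 0, 6.2], [5.1, 0, 6.2]], rot=[[0, 0, 0], [0, 0, 0], [0, 0, 0], [0, 0, 0], [0, 0, 0], [0, 0, 0], [0, 0, 0], [0, 0, 0], [0, 0, 0], [0, 0, 0], [0, 0, 0], [0, 0, 0], [0, 0, 0], [0, 0, 0], [0, 0, 0], [0, 0, 0], [0, 0, 0], [0, 0, 0]])

```text
time_s: 38.33
tcp_pos: [0.3975, 0.1691, 0.2116]
orientation: [0.341, 0.033, 0.94, -0.012]
contact_force: [0.9, -0.4, -0.5]
opening: 0.097
```

```bash
python3 - <<'E'
from h import *
print(get_obs()["opening"],np.round(get_obs()["joint_positions"],2))
p,R=cur(); print("tip",p+R.apply([.072,0,.166]))
f=grab_frame("wrist"); save(f,"w18.png")
plan([.5,-.1,.33],Rdown(90))
E
```

```text
0.09657116899178003 [-0.97  0.42  0.42  2.4   2.22  0.33 -1.3 ]
tip [0.44848909 0.16538311 0.03799939]
travel cm [-16.87 -26.13  -1.32] rot [-0.0251  0.6953 -0.067 ] from [0.3975 0.1691 0.2116]
```

View pics/w18.png

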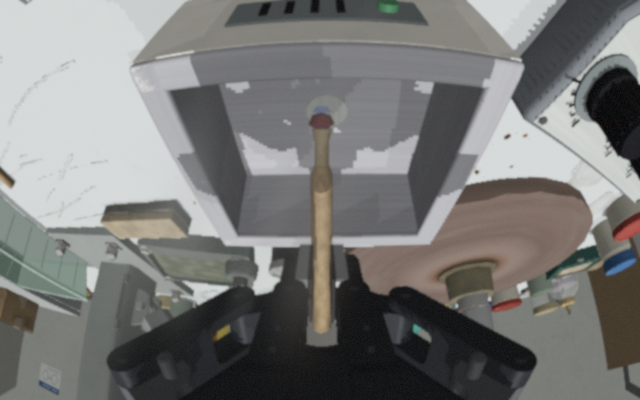

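Stick c sits in the well the same way. Exit.

>>> move_arm(fingers=[1, 1, 1, 1, 1, 1, 1, 1, 1, 1, 1, 1, 1, 1, 1], travel=[[-1.5, 0, -1.8], [-3, 0, -3.6], [-4.6, 0, -5.5], [-6.2, 0, -7.4], [-7.7, 0, -9.2], [-9, -3, -8], [-10.5, -7, -6.6], [-12, -11, -5.4], [-13.5, -15, -4.2], [-15, -19, -3], [-16.5, -23, -1.8], [-17, -26, -1.4], [-17, -26.2, -1.4], [-17, -26.2, -1.4], [-17, -26.2, -1.4]], rot=[[0, 0, 0], [0, 0, 0], [0, 0, 0], [0, 0, 0], [0, 0, 0], [0, 0.1, 0], [0, 0.2, -0.01], [0, 0.3, -0.02], [-0.01, 0.4, -0.03], [-0.02, 0.5, -0.04], [-0.02, 0.6, -0.05], [-0.024, 0.695, -0.067], [-0.024, 0.695, -0.067], [-0.024, 0.695, -0.067], [-0.024, 0.695, -0.067]])

```text
time_s: 40.25
tcp_pos: [0.5003, -0.1012, 0.3311]
orientation: [-0.0, 0.001, 1.0, -0.001]
contact_force: [-0.7, 0.5, 0.6]
opening: 0.097
```

```bash
python3 - <<'E'
from h import *
print(get_obs()["opening"],np.round(get_obs()["joint_positions"],3))
plan([.52,-.344,.33],Rdown(90))
E
```

```text
0.09712090446607385 [-0.286  0.334  0.507  1.98  -0.207  0.877  1.899]
travel cm [ -2.02 -24.28   0.15] rot [-0.0014 -0.0001 -0.0021] from [ 0.5003 -0.1012  0.3311]
```

>>> move_arm(fingers=[1, 1, 1, 1, 1, 1, 1, 1, 1], travel=[[-0.5, -4, 0], [-1, -9, 0], [-1.5, -14, 0], [-2, -19, 0], [-2, -23, 0], [-2, -24.3, 0.1], [-2, -24.3, 0.1], [-2, -24.3, 0.1], [-2, -24.3, 0.1]], rot=[[0, 0, 0], [0, 0, 0], [0, 0, 0], [0, 0, 0], [0, 0, 0], [0, 0, 0], [0, 0, 0], [0, 0, 0], [0, 0, 0]])

```text
time_s: 41.38
tcp_pos: [0.5209, -0.3423, 0.3308]
orientation: [0.0, -0.001, 1.0, -0.0]
contact_force: [0.9, -0.2, -0.6]
opening: 0.093
```

```bash
python3 - <<'E'
from h import *
print(get_obs()["opening"],np.round(get_obs()["joint_positions"],3),cur()[0])
f=grab_frame("wrist"); save(f,"w19.png")
E
```

```text
0.09312303948491525 [ 0.145  0.539  0.528  1.7   -0.315  0.987  2.359] [ 0.52087846 -0.34225586  0.33083625]
```

View pics/w19.png

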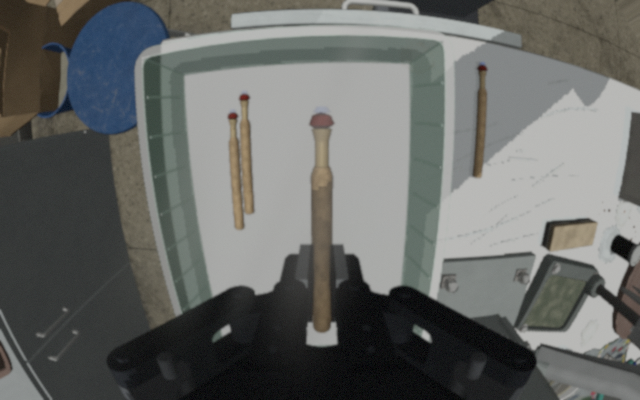

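>>> move_arm(fingers=[1, 1, 1, 1, 1, 1, 0.5, 0.5, 0.5, 0.5, 0.5, 0.5, 0.5, 0.5], travel=[[0, 0, 3], [0, 0, 7], [0, 0, 11], [0, 0, 13.5], [0, 0, 14.8], [0, 0, 14.8], [0, 0, 14.8], [0, 0, 14.8], [0, 0, 14.8], [0, 0, 13.8], [0, 0, 11], [0, 0, 7], [0, 0, 2], [0, 0, 0]], rot=[[0, 0, 0], [0, 0, 0], [0, 0, 0], [0, 0, 0], [0, 0, 0], [0, 0, 0], [0, 0, 0], [0, 0, 0], [0, 0, 0], [0, 0, 0], [0, 0, 0], [0, 0, 0], [0, 0, 0], [0, 0, 0]])

```text
time_s: 43.18
tcp_pos: [0.5205, -0.3441, 0.3343]
orientation: [0.002, 0.0, 1.0, -0.001]
contact_force: [0.3, -0.8, -0.1]
opening: 0.251
```

```bash
python3 - <<'E'
from h import *
print(get_obs()["opening"],cur()[0])
f=grab_frame("wrist"); save(f,"w20.png")
plan([.462,-.178,.33],Rdown(90))
E
```

```text
0.25051307136781675 [ 0.52050368 -0.34410467  0.33431639]
travel cm [ 5.88 16.63  0.47] rot [-0.0031  0.0049 -0.0005] from [ 0.5207 -0.3443  0.3355]
```

View pics/w20.png

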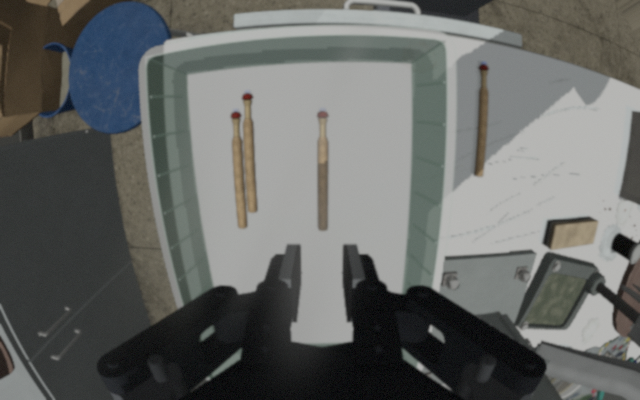

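Stick c is laid down. Stick b was knocked aside inside the tray but still lies flat. Now stick d, with a smaller opening because of the tray wall.

>>> move_arm(fingers=[0.4, 0.4, 0.4, 0.4, 0.4, 0.4, 0.4, 0.4], travel=[[1.2, 3, 0], [2.6, 7, 0], [4, 11, 0.2], [5.3, 14.5, 0.4], [5.9, 16.6, 0.5], [5.9, 16.6, 0.5], [5.9, 16.6, 0.5], [5.9, 16.6, 0.5]], rot=[[0, 0, 0], [0, 0.002, 0], [0, 0.005, 0], [-0.003, 0.005, 0], [-0.003, 0.005, 0], [-0.003, 0.005, 0], [-0.003, 0.005, 0], [-0.003, 0.005, 0]])

```text
time_s: 44.22
tcp_pos: [0.4615, -0.1785, 0.3255]
orientation: [-0.002, 0.001, 1.0, 0.001]
contact_force: [0.5, 0.2, -0.8]
opening: 0.3
```

```bash
python3 - <<'E'
from h import *
print(get_obs()["opening"],cur()[0],np.round(get_obs()["joint_positions"],2))
f=grab_frame("wrist"); save(f,"w21z.png",(200,80,460,280),3)
E
```

```text
0.3004554831015129 [ 0.46147963 -0.17847152  0.3254959 ] [-0.16  0.32  0.55  2.02 -0.22  0.86  2.08]
```

View pics/w21z.png

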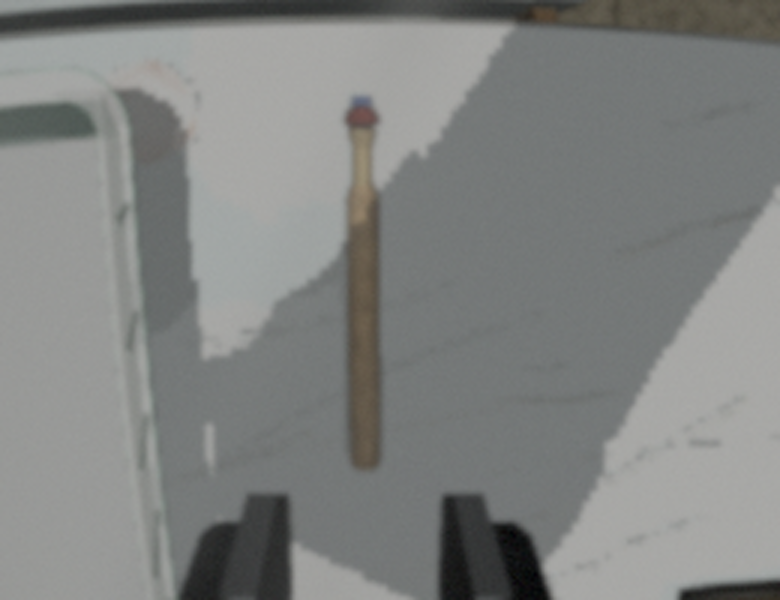

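```bash
python3 - <<'E'
from h import *
f=grab_frame("wrist")
stick(f,(200+361/3,80+96/3),(200+365/3,80+469/3))
print("rim",atz(f,200+130/3,80+300/3,.062,True).round(4))
plan([.4615,-.178,.177],Rdown(90))
E
```

```text
S [ 0.3865 -0.1788  0.0055] B [ 0.51   -0.1776  0.0055] len 0.1235 mid(from S) [ 0.4615 -0.178   0.0055] mid(avg) [ 0.4623 -0.178   0.0055] ang 0.57
rim [ 0.4385 -0.2397  0.062 ]
travel cm [-0.08  0.   14.84] rot [ 0.0018 -0.0049 -0.0012] from [ 0.4614 -0.1783  0.3254]
```

>>> move_arm(fingers=[0.4, 0.4, 0.4, 0.4, 0.4, 0.4, 0.7, 1, 1, 1, 1, 1, 1, 1, 1, 1], travel=[[0, 0, 4], [0, 0, 8], [0, 0, 12], [0, 0, 14], [0, 0, 14.9], [0, 0, 14.9], [0, 0, 14.9], [0, 0, 14.9], [0, 0, 14.9], [0, 0, 14.9], [0, 0, 14.9], [0, 0, 12], [0, 0, 8], [0, 0, 4], [0, 0, 1], [0, 0, 1]], rot=[[0.002, -0.005, 0], [0.002, -0.005, 0], [0.002, -0.005, 0], [0.002, -0.005, 0], [0.002, -0.005, 0], [0.002, -0.005, 0], [0.002, -0.005, 0], [0.002, -0.005, 0], [0.002, -0.005, 0], [0.002, -0.005, 0], [0.002, -0.005, 0], [0.002, -0.005, 0], [0.002, -0.005, 0], [0.002, -0.005, 0], [0.002, -0.005, 0], [0.002, -0.005, 0]])

```text
time_s: 46.32
tcp_pos: [0.4618, -0.1778, 0.3181]
orientation: [0.002, 0.0, 1.0, -0.0]
contact_force: [0.2, 1.1, -0.9]
opening: 0.096
```

```bash
python3 - <<'E'
from h import *
print(get_obs()["opening"],cur()[0])
f=grab_frame("wrist"); save(f,"w22.png")
p,R=dip(depth=-.06); print(p); plan(p,R)
E
```

```text
0.0963829223209915 [ 0.46182871 -0.1777885   0.31806212]
[0.39657802 0.16959577 0.29344409]
travel cm [ 6.5  34.72  2.31] rot [ 0.0246 -0.6949  0.067 ] from [ 0.4615 -0.1776  0.3167]
```

View pics/w22.png

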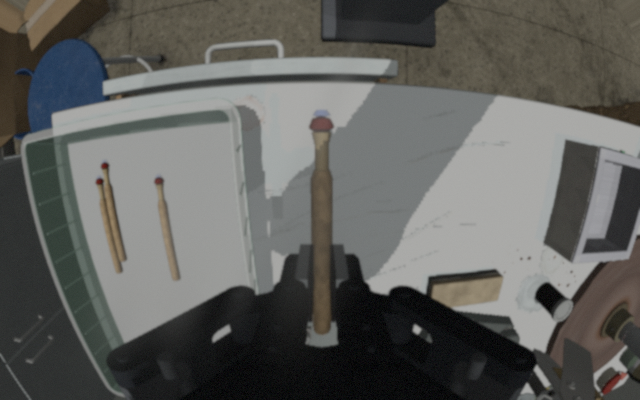

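>>> move_arm(fingers=[1, 1, 1, 1, 1, 1, 1, 1, 1, 1, 1, 1], travel=[[0.5, 4, 0], [1, 9, 0], [1.5, 14, 0], [2, 19, 0.5], [3.5, 24, 1], [5, 29, 1.5], [6, 33, 2], [6.5, 34.7, 2.3], [6.5, 34.7, 2.3], [6.5, 34.7, 2.3], [6.5, 34.7, 2.3], [6.5, 34.7, 2.3]], rot=[[0, -0.08, 0], [0, -0.16, 0.01], [0, -0.26, 0.02], [0.01, -0.36, 0.03], [0.015, -0.46, 0.04], [0.02, -0.56, 0.05], [0.025, -0.65, 0.067], [0.025, -0.695, 0.067], [0.025, -0.695, 0.067], [0.025, -0.695, 0.067], [0.025, -0.695, 0.067], [0.025, -0.695, 0.067]])

```text
time_s: 47.88
tcp_pos: [0.3958, 0.1703, 0.2919]
orientation: [0.341, 0.032, 0.94, -0.012]
contact_force: [0.4, -0.5, -0.6]
opening: 0.096
```

```bash
python3 - <<'E'
from h import *
print(get_obs()["opening"],np.round(get_obs()["joint_positions"],2))
p,R=dip(); plan(p,R)
p,R=cur(); print("tip",p+R.apply([.072,0,.166]))
E
```

```text
0.0963155203669464 [-1.38  0.25  0.87  2.38  1.48  0.21 -0.5 ]
travel cm [ 5.09 -0.06  6.24] rot [ 0.0001 -0.0026  0.0009] from [0.3958 0.1703 0.2919]
tip [0.4467219  0.16671722 0.11837056]
```

>>> move_arm(fingers=[1, 1, 1, 1, 1, 1, 1, 1, 1, 1, 1, 1, 1, 1, 1, 1, 1, 1], travel=[[0.7, 0, 0.9], [1.4, 0, 1.8], [2.1, 0, 2.7], [2.9, 0, 3.6], [3.6, 0, 4.5], [4.3, 0, 5.4], [5.1, 0, 6.2], [5.1, 0, 6.2], [5.1, 0, 6.2], [5.1, 0, 6.2], [5.1, 0, 6.2], [5.1, 0, 6.2], [5.1, 0, 6.2], [5.1, 0, 6.2], [5.1, 0, 6.2], [5.1, 0, 6.2], [5.1, 0, 6.2], [5.1, 0, 6.2]], rot=[[0, 0, 0], [0, 0, 0], [0, 0, 0], [0, 0, 0], [0, 0, 0], [0, 0, 0], [0, 0, 0], [0, 0, 0], [0, 0, 0], [0, 0, 0], [0, 0, 0], [0, 0, 0], [0, 0, 0], [0, 0, 0], [0, 0, 0], [0, 0, 0], [0, 0, 0], [0, 0, 0]])

```text
time_s: 50.12
tcp_pos: [0.3971, 0.1693, 0.2123]
orientation: [0.341, 0.033, 0.94, -0.012]
contact_force: [-0.3, 0.4, 0.6]
opening: 0.097
```

```bash
python3 - <<'E'
from h import *
print(get_obs()["opening"],np.round(get_obs()["joint_positions"],2))
p,R=cur(); print("tip",p+R.apply([.072,0,.166]))
f=grab_frame("wrist"); save(f,"w23.png")
plan([.5,-.1,.33],Rdown(90))
E
```

```text
0.09703908254079306 [-0.97  0.42  0.42  2.4   2.22  0.33 -1.3 ]
tip [0.44804149 0.16555445 0.03867737]
travel cm [-16.87 -26.14  -1.23] rot [-0.0251  0.6953 -0.0674] from [0.3971 0.1693 0.2123]
```

View pics/w23.png

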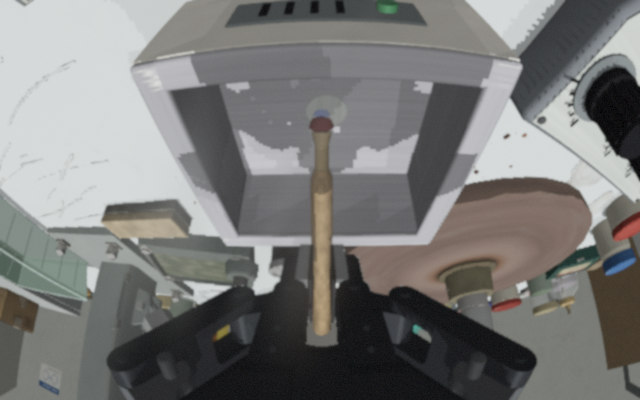

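>>> move_arm(fingers=[1, 1, 1, 1, 1, 1, 1, 1, 1, 1, 1, 1, 1, 1, 1], travel=[[-1.5, 0, -1.8], [-3, 0, -3.6], [-4.6, 0, -5.5], [-6.2, 0, -7.4], [-7.7, 0, -9.2], [-9, -3, -8], [-10.5, -7, -6.6], [-12, -11, -5.4], [-13.5, -15, -4.2], [-15, -19, -3], [-16.5, -23, -1.8], [-17, -26, -1.4], [-17, -26.2, -1.4], [-17, -26.2, -1.4], [-17, -26.2, -1.4]], rot=[[0, 0, 0], [0, 0, 0], [0, 0, 0], [0, 0, 0], [0, 0, 0], [0, 0.1, 0], [0, 0.2, -0.01], [0, 0.3, -0.02], [-0.01, 0.4, -0.03], [-0.02, 0.5, -0.04], [-0.02, 0.6, -0.05], [-0.024, 0.695, -0.067], [-0.024, 0.695, -0.067], [-0.024, 0.695, -0.067], [-0.024, 0.695, -0.067]])

```text
time_s: 52.05
tcp_pos: [0.4997, -0.101, 0.3318]
orientation: [-0.0, 0.001, 1.0, -0.001]
contact_force: [-0.7, -0.1, -0.6]
opening: 0.097
```

```bash
python3 - <<'E'
from h import *
print(get_obs()["opening"],np.round(get_obs()["joint_positions"],3))
plan([.52,-.306,.33],Rdown(90))
E
```

```text
0.09713656213650564 [-0.297  0.334  0.52   1.982 -0.211  0.879  1.903]
travel cm [ -2.08 -20.49   0.2 ] rot [-0.0013 -0.0002 -0.0023] from [ 0.4997 -0.101   0.3318]
```

>>> move_arm(fingers=[1, 1, 1, 1, 1, 1, 1, 1], travel=[[-0.5, -4, 0], [-1, -9, 0], [-1.5, -14, 0], [-2, -18.5, 0], [-2, -20.5, 0.2], [-2, -20.5, 0.2], [-2, -20.5, 0.2], [-2, -20.5, 0.2]], rot=[[0, 0, 0], [0, 0, 0], [0, 0, 0], [0, 0, 0], [0, 0, 0], [0, 0, 0], [0, 0, 0], [0, 0, 0]])

```text
time_s: 53.05
tcp_pos: [0.5202, -0.304, 0.3304]
orientation: [0.0, -0.001, 1.0, -0.0]
contact_force: [-0.0, -0.3, -0.1]
opening: 0.099
```

```bash
python3 - <<'E'
from h import *
print(get_obs()["opening"],np.round(get_obs()["joint_positions"],3),cur()[0])
f=grab_frame("wrist"); save(f,"w24.png")
E
```

```text
0.09917946887006741 [ 0.073  0.506  0.539  1.755 -0.307  0.965  2.305] [ 0.5201919  -0.30401484  0.33036564]
```

View pics/w24.png

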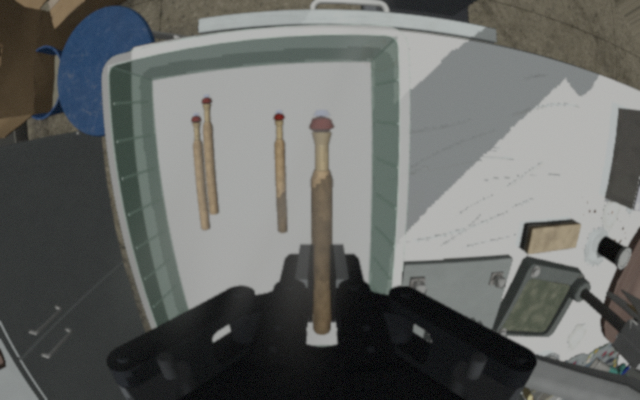

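>>> move_arm(fingers=[1, 1, 1, 1, 1, 1, 0.5, 0.5, 0.5, 0.5, 0.5, 0.5, 0.5, 0.5], travel=[[0, 0, 3], [0, 0, 7], [0, 0, 11], [0, 0, 13.5], [0, 0, 14.8], [0, 0, 14.8], [0, 0, 14.8], [0, 0, 14.8], [0, 0, 14.8], [0, 0, 13.8], [0, 0, 11], [0, 0, 7], [0, 0, 2], [0, 0, 0]], rot=[[0, 0, 0], [0, 0, 0], [0, 0, 0], [0, 0, 0], [0, 0, 0], [0, 0, 0], [0, 0, 0], [0, 0, 0], [0, 0, 0], [0, 0, 0], [0, 0, 0], [0, 0, 0], [0, 0, 0], [0, 0, 0]])

```text
time_s: 54.85
tcp_pos: [0.5199, -0.306, 0.3337]
orientation: [0.002, 0.0, 1.0, -0.001]
contact_force: [-0.4, -0.4, -0.7]
opening: 0.247
```

```bash
python3 - <<'E'
from h import *
print(get_obs()["opening"],cur()[0],np.round(get_obs()["joint_positions"],3))
f=grab_frame("wrist"); save(f,"w25.png")
plan([.466,.2,.35],Rdown(65.6-70.4))
E
```

```text
0.24709928956334243 [ 0.51986922 -0.30597316  0.33372723] [ 0.07   0.503  0.547  1.752 -0.309  0.968  2.308]
travel cm [ 5.45 50.61 -1.67] rot [0.002  0.0059 1.6537] from [ 0.5201 -0.3061  0.3349]
```

View pics/w25.png

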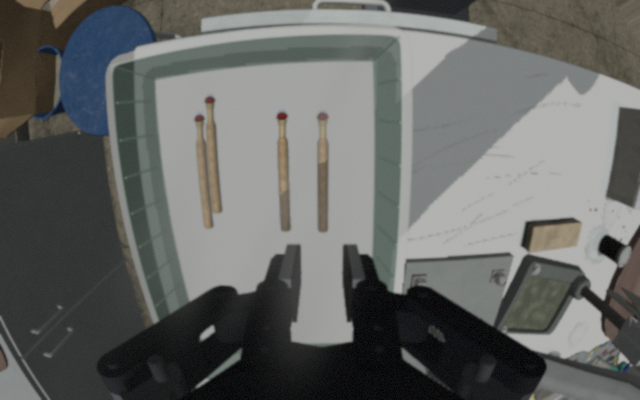

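>>> move_arm(fingers=[0.3, 0.3, 0.3, 0.3, 0.3, 0.3, 0.3, 0.3, 0.3, 0.3, 0.3, 0.3, 0.3, 0.3, 0.3, 0.3, 0.3, 0.3, 0.3], travel=[[1.5, 3, 0], [3, 7, -0.5], [4.5, 11.5, -0.5], [5.5, 16, -0.5], [5.5, 21, -0.5], [5.5, 26, -0.5], [5.5, 31, -0.5], [5.5, 36, -0.5], [5.5, 41, -0.5], [5.5, 46, -0.5], [5.5, 51, -0.5], [5.5, 56, -0.5], [5.5, 61, -0.5], [5.5, 65, -0.5], [5.5, 68.5, -0.5], [5.5, 70.6, -0.5], [5.5, 70.6, -0.5], [5.5, 70.6, -0.5], [5.5, 70.6, -0.5]], rot=[[0, 0, 0.1], [0, 0, 0.2], [0, 0, 0.3], [0, 0, 0.4], [0, 0, 0.5], [0, 0, 0.6], [0, 0, 0.7], [0, 0, 0.8], [0, 0, 0.9], [0, 0, 1], [0, 0, 1.1], [0, 0, 1.2], [0, 0, 1.3], [0, 0, 1.4], [0, 0, 1.5], [0, 0, 1.6], [0.002, 0.006, 1.654], [0.002, 0.006, 1.654], [0.002, 0.006, 1.654]])

```text
time_s: 57.28
tcp_pos: [0.4652, 0.4001, 0.3346]
orientation: [-0.002, 0.736, 0.677, -0.001]
contact_force: [0.2, 0.2, -0.6]
opening: 0.353
```

```bash
python3 - <<'E'
from h import *
print(get_obs()["opening"],cur()[0],np.round(get_obs()["joint_positions"],3))
f=grab_frame("wrist"); save(f,"w26.png",(150,100,490,350),2.3)
plan([.4652,.3995,.285],Rdown(65.6-70.4))
E
```

```text
0.3529328481606719 [0.46522865 0.40011083 0.3345526 ] [-1.271  0.563  0.703  1.725 -0.423  1.013 -0.497]
travel cm [-0.07  0.02  4.96] rot [-0.0049 -0.0014  0.0005] from [0.4653 0.4001 0.3346]
```

View pics/w26.png

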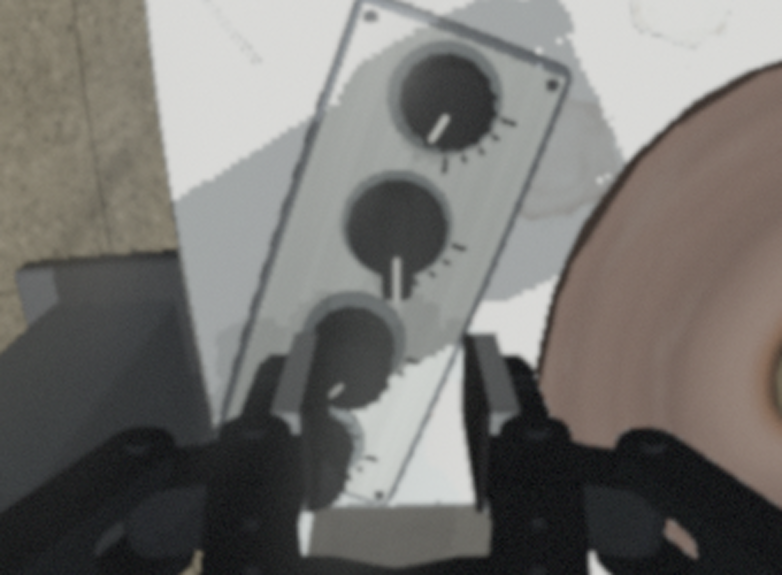

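>>> move_arm(fingers=[0.3, 0.3, 0.3, 0.3, 0.3, 0.3, 0.3], travel=[[0, 0, 2], [-0.05, 0, 4], [-0.05, 0, 6], [-0.05, 0, 8], [-0.05, 0, 9.5], [-0.05, 0, 10.4], [-0.05, 0, 10.4]], rot=[[-0.005, -0.001, 0], [-0.005, -0.001, 0], [-0.005, -0.001, 0], [-0.005, -0.001, 0], [-0.005, -0.001, 0], [-0.005, -0.001, 0], [-0.005, -0.001, 0]])

```text
time_s: 58.2
tcp_pos: [0.4647, 0.4001, 0.2302]
orientation: [-0.0, 0.736, 0.677, -0.0]
contact_force: [0.1, 0.4, -0.3]
opening: 0.349
```

```bash
python3 - <<'E'
from h import *
f=grab_frame("wrist"); save(f,"w27.png",(150,100,490,350),2.3)
E
```

```text
(no output)
```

View pics/w27.png

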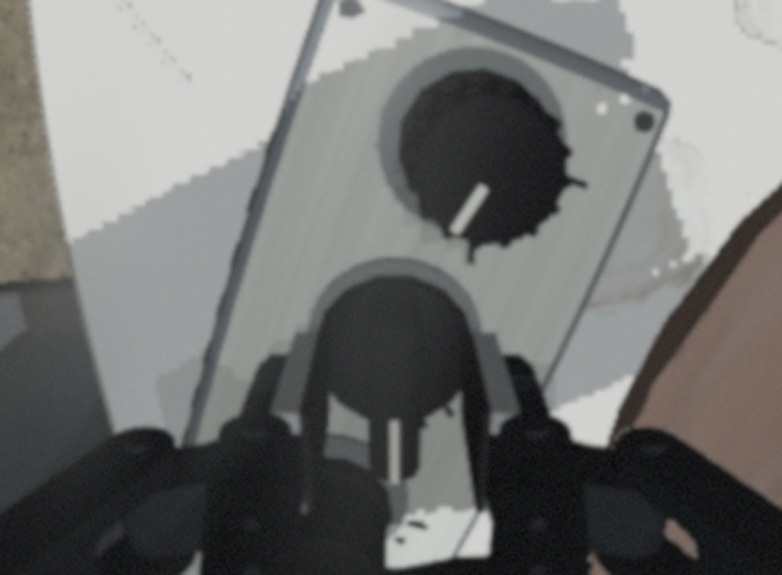

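>>> move_arm(fingers=[0.5, 0.7, 0.9, 1, 1, 1, 1, 1, 1, 1, 1, 1, 1, 1, 1, 1, 1, 1, 1], travel=[[0, 0, 0], [0, 0, 0], [0, 0, 0], [0, 0, 0], [0, 0, 0], [0, 0, 0], [0, 0, -0.1], [0, 0, -0.1], [0, 0, -0.1], [0, 0, -0.1], [0, 0, -0.1], [0, 0, -0.1], [0, 0, -0.1], [0, 0, -0.1], [0, 0, -0.1], [0, 0, -0.1], [0, 0, -0.1], [0, 0, -0.1], [0, 0, -0.1]], rot=[[0, 0, 0], [0, 0, 0], [0, 0, 0], [0, 0, 0], [0, 0, 0], [0, 0, 0], [0, 0, -0.1], [0, 0, -0.22], [0, 0, -0.34], [0, 0, -0.46], [0, 0, -0.58], [0, 0, -0.7], [0, 0, -0.82], [0, 0, -0.94], [0, 0, -1.06], [0, 0, -1.16], [0, 0, -1.22], [0, 0, -1.24], [0, 0, -1.24]])

```text
time_s: 60.62
tcp_pos: [0.4642, 0.4002, 0.2314]
orientation: [-0.0, 0.206, 0.978, -0.0]
contact_force: [-5.4, 1.1, -4.7]
opening: 0.111
```

```bash
python3 - <<'E'
from h import *
o=get_obs(); print(o["opening"],o["contact_force"],o["ft_torque"]); p,R=cur(); y=R.apply([0,1,0]); print(np.degrees(np.arctan2(y[1],y[0])),p)
E
```

```text
0.11077485541820858 [-5.40799977  1.1164556  -4.67228712] [ 0.2415295   1.07369096 -0.30512287]
66.19185600599789 [0.46422927 0.40015902 0.23136348]
```

Back at the off angle (66.2°, started at 65.7°). Open slightly, lift, and check.

>>> move_arm(fingers=[0.3, 0.3, 0.3, 0.3, 0.3, 0.3, 0.3, 0.3, 0.3], travel=[[0, 0, 0], [0, 0, 0], [0, 0, 0], [0, 0, 0], [0, 0, -1], [0, 0, -3], [0, 0, -6], [0, 0, -11], [0, 0, -15]], rot=[[0, 0, 0], [0, 0, 0], [0, 0, 0], [0, 0, 0], [0, 0, 0], [0, 0, 0], [0, 0, 0], [0, 0, 0], [0, 0, 0]])

```text
time_s: 61.75
tcp_pos: [0.4647, 0.3998, 0.3852]
orientation: [0.001, 0.206, 0.979, 0.001]
contact_force: [0.2, 0.8, 0.1]
opening: 0.348
```

```bash
python3 - <<'E'
from h import *
f=grab_frame("wrist"); save(f,"w28z.png",(200,135,410,235),3.8); print(cur()[0])
g=grab_frame("top"); save(g,"t28.png",(300,100,520,260),3.6)
g=grab_frame("scene"); save(g,"s28.png")
for r in regions_of(f,"dial_bar")[:2]:
    m=r["mask"]; ys,xs=np.nonzero(m&(f["color"].min(2)>110)); print(r["confidence"],np.polyfit(ys,xs,1) if len(xs)>3 else len(xs))
E
```

```text
[0.46553545 0.40014912 0.39022901]
0.59 [9.14624820e-03 3.18356795e+02]
```

View pics/w28z.png

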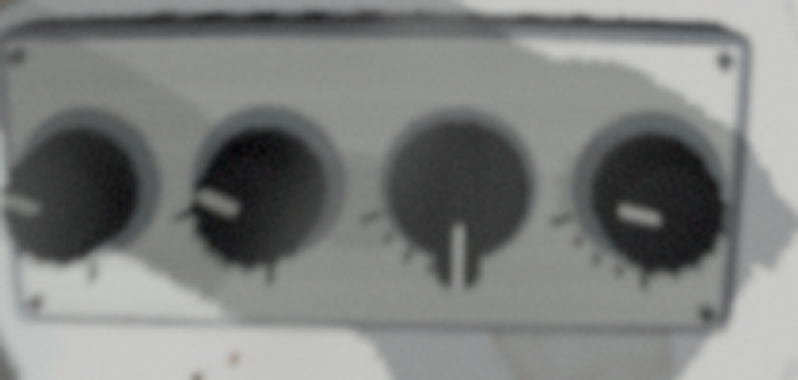

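View pics/t28.png

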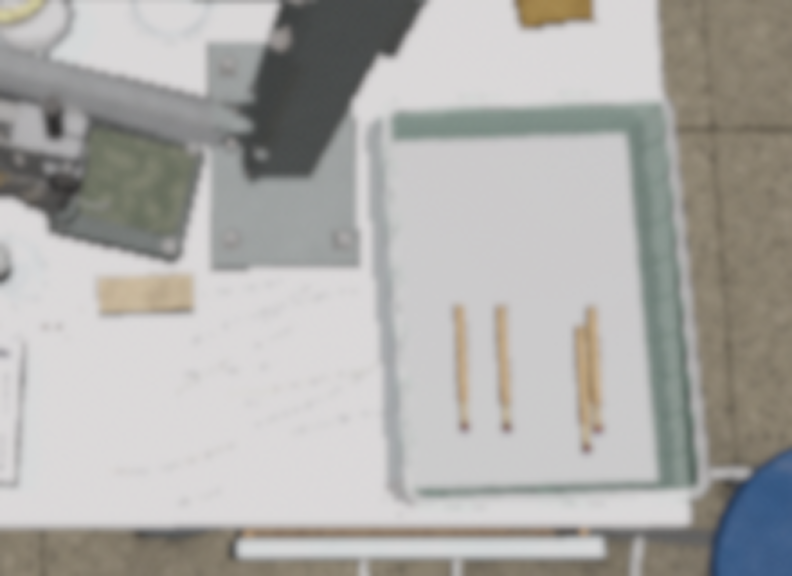

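View pics/s28.png

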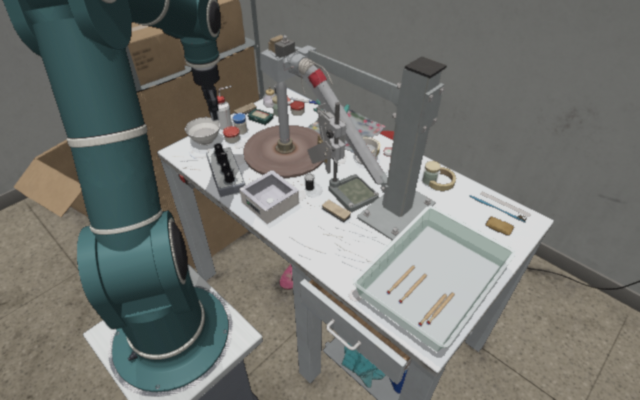

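```bash
python3 - <<'E'
from h import *
o=get_obs(); print(o["time_s"],o["qd"]); print(sign_off())
E
```

```text
61.95 [ 0.00454468  0.0312254  -0.00960824  0.02413063 -0.00428321 -0.01109063
  0.00138602]
the job is handed in; nothing more can be done
None
```

The job is done and handed in at about 62 s; `sign_off()` gave no verdict, so the result below rests on my own checks.

- **Dial on:** I turned the bar dial about 1.23 rad clockwise. The wrist picture showed its line turned with the gripper, near the on mark.
- **Rinsing:** All four sticks were present. I dipped them in order a, b, c, d. Each stone end went about 22 mm below the rim (estimated from the arm pose) and was held there for over a second, then the stick was laid in the tray. Stick d sat about 2 mm differently in the grip, which still left it well below the 12 mm mark.
- **Dial off:** I turned the dial back to within about half a degree of its starting angle.

**Last checks:**
- All four sticks lie flat on the tray floor.
- The lines on the round dials look unchanged.
- The whetstone and the canister look unmoved.
- The gripper is open, well above the control box and touching nothing.

**What disagreed or went differently:**
- The top and wrist cameras disagreed by about 6 mm on the dial's position. I used the wrist value, and the grip was centred.
- Stick b was knocked aside after I had laid it down. It now lies flat right next to stick a, inside the walls.
- I saw no effect of the grip slackening.

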